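# Unload the flow-cell cartridges from the indexing stage

### The arm

A 6-joint arm with a two-finger parallel gripper is mounted at the origin on the work surface. World frame = base frame: x ahead of the robot, y to its left, z up, the work surface at z = 0. Lengths are in mm, angles in rad, forces in N, time in s.
With the tool pointing down it reaches from about 300 to 850 mm from the base axis. Payload 4.2 kg.
Tool frame: the origin (TCP) lies at the very end of the fingers, on their centre line; the grasp point (between the pads) lies 19 mm behind it; z points along the fingers, y is the line along which they close (so a half turn about z gives the same grasp; the last joint's range is limited). The gripper opens to 91 mm and grips with 3 to 60 N. Pads are 32 mm wide; open, the fingers measure 118 mm over their backs; the gripper's body (76 mm by 178 mm) begins 60 mm behind the grasp point.
Start: joints at [-1.128, 0.32, 1.565, -0, 1.257, -0.02], TCP at [256.719, -514.532, 175.976] pointing down, gripper open.
Joint ranges: [-3.11, 3.11], [-0.84, 2.01], [0.21, 2.61], [-1.34, 4.49], [0.05, 2.63], [-2.56, 2.56]. Speed limits (rad/s): [2.57, 2.57, 3.14, 3.14, 3.14, 3.14].

### API

Orientations are given as a unit quaternion [x, y, z, w].
In Python, from plant import * gives the robot as it stands.
- The arm moves only by the tool play_rows, never from a script. Its argument "plan" is a list that holds one entry, the list of rows, each a list of 7 numbers: the shift along the tool's x, y, z each as a share of 80 mm, from -1 to 1, then the turn, a rotation vector about the tool's x, y, z each as a share of pi/2 rad, from -1 to 1, then the finger opening in mm, from 0 to 91.2. In form: [[[dx, dy, dz, rx, ry, rz, claw], ...]]. A call has 1 to 20 rows; each row is the pose to reach, as a shift and turn from the pose commanded when the call began, along the tool's axes at that moment; what a row does not reach only later rows make up. A row lasts 1/12 s, in which the tool goes at most 41.7 mm and 7.16 degrees, less where a joint would pass 70% of its speed; a pose out of reach is approached as far as the arm can. A call with a number of a shift or a turn outside -1 to 1 is refused whole. A call with a gripper value outside its range is refused whole. The fingers move at their own pace and stop on an object; "newtons" is the grip in N (left out, the last holds). Time passes only in rows, so rows that repeat a pose let the fingers close. It gives the time, the measured TCP pose, the force, the opening and the grip force at its end, in the units of the state.
- state(): the state, without advancing time (a new reading comes with each control period).
- capture(name): name is "scene" or "top"; returns a dict with "frame" (400x640x3 uint8, red, green, blue), "fx", "fy", "cx", "cy" (pixels), "rvec" (rotation vector, rad) and "tvec" (3), from world to camera coordinates, as OpenCV has them. Camera axes: x right, y down, z forward; pixel columns grow to the right and rows downward; lengths in mm; the calibration is good to about 2 mm. A picture is of the moment at which its call begins. There is no depth.
- hand_in(): hands the job in; it is judged then, once.
The state is a dict: "time_s": time; "joint_pos": joint angles; "dq": joint speeds; "joint_torque": joint torques, N m; "tcp_pos": TCP position; "eef_rot": TCP orientation; "force": force on the tool from outside, world axes, zero at the start; "wrist_torque": the same for the moment, N m; "grip_width": finger opening in mm; "grip_force": force on a finger pad.
Only numpy, scipy, OpenCV 4.12 (cv2) and the standard library are available. Lean on these libraries where they do the work, as an engineer would, in place of code of your own. Each camera call takes 0.05 s, during which the arm holds its last target. There are 200 camera calls.

### The job

Unload every flow-cell cartridge from the round indexing stage and lay each one flat on the floor of the white tray. They come out of their nests only when knocked up from below with the red lever at the unloading station: begin with the one that stands there, then bring each further one round by lifting and twisting the orange plunger so that it stays out and turning the table, never pushing the lever down unless the plunger is locked home, nor pulling the plunger unless the lever is back up. Finish with the lever up and the plunger locked, and leave everything else on the bench where it is.

Things in the scene. Friction and masses are not known exactly. Their poses are not given: they have to be found in the camera images.
- stage: the fixed indexing stage on a black perforated plate 330 x 330 x 12.7 mm; origin on the bench under the turntable's axis, z up. A grey post with an arm (top 115 mm over the bench) on its +x side holds the plunger, 120 mm from the axis. The unloading station is on its +y side, where the knockout lever stands out beyond the rim
- table_top (a point): centre of the round aluminium turntable's top, 77 mm over the bench: radius 130 mm, 31 mm thick, turning about this vertical axis. It carries four nests and four steel turning pins. When it is locked the nests lie at the stage's +x, +y (unloading station), -x and -y sides; at the start one cartridge is at the unloading station and one or two are in other nests
- nest0 (a point): mouth of one nest, on the stage's +x side at turntable 0: a pocket 57 mm (radial) x 41 mm, 26 mm deep, its centre 80 mm from the axis; the other three are the same. A cartridge lies 2 mm below the turntable's top, held by a sprung brass bar (3 to 4 N) in one long wall, so it cannot be gripped until the rod has knocked it up through the slot in the floor
- unload_station (a point): centre of the nest standing over the knockout rod, at the turntable's top (77 mm over the bench). Axes as the stage's: y outward (along the length of a cartridge there), x across it. With the lever fully down the cartridge stands 18 mm proud, 6 mm of it still in the nest; draw it straight up (up to 10 N). It may sink back if the lever is raised first
- turntable (a joint): rotation of the turntable, rad, counter-clockwise from above, 0 at the start; turns both ways when the plunger is out (friction 0.2 N m, stays where left). The plunger fits at every multiple of 1.571 and draws in errors of about 1.5 degrees by itself. +1.571 carries the nest at the stage's +x side to the unloading station
- pin0 (a point): centre, half-way up, of one of four upright turning pins (14 mm diameter, 45 mm tall, standing on the turntable's top from 77 to 122 mm over the bench, 90 mm from the axis, midway between nests): grip one and lead it round the axis. At turntable 0 this one is at 45 degrees from the stage's x axis (towards its y), the others 90 degrees apart
- plunger_grip (a point): centre of the plunger's orange T handle, a bar 46 mm long (its y), 12 mm thick (its x) and 20 mm tall, on the plunger's vertical axis; 152 mm over the bench when locked, its bar then along the stage's y axis. Steel guide pieces below it reach up to 130 mm over the bench, within 12 mm of the axis
- plunger (a joint): height of the plunger, m: 0 locked home in a hole of the turntable, about 0.0105 parked, about 0.010 if it rides on the turntable between holes, 0.016 the upper stop. A spring pulls it down with 6 N (at 0) to 11 N. It parks when lifted above 0.012, twisted past 0.9 rad (best to the stop) and let down
- plunger_twist (a joint): twist of the T handle, rad, counter-clockwise from above: 0 locked (it cannot turn while the plunger is home), 1.4 at its stop. Twisted back to below about 0.1 the plunger can drop home; it does not turn back by itself
- lever_knob (a point): centre of the red ball (28 mm diameter) on the knockout lever, which swings in the stage's y-z plane about a level axle at y = 140, z = 34 mm in the stage's frame. With the lever up the ball is 85 mm further out than the axle and 56 mm above it, 90 mm over the bench; fully down it is 48 mm over the bench
- knockout_lever (a joint): angle of the knockout lever, rad: 0 up (rod down, clear of the turntable), 0.44 fully down (rod pushed up, cartridge ejected). Needs about 5 to 12 N at the ball and stays where it is left
- cartridge0_mid (a point): centre of a cream flow-cell cartridge, 56 (its x) x 40 (its y) x 24 mm, 0.12 to 0.2 kg, blue window on top; 12 mm above its underside. At the start in the nest on the stage's +y side, long side along the radius; None at the start means that it is absent
- cartridge1_mid (a point): centre of a cream flow-cell cartridge, 56 (its x) x 40 (its y) x 24 mm, 0.12 to 0.2 kg, blue window on top; 12 mm above its underside. At the start in the nest on the stage's +x side, long side along the radius; None at the start means that it is absent
- cartridge2_mid (a point): centre of a cream flow-cell cartridge, 56 (its x) x 40 (its y) x 24 mm, 0.12 to 0.2 kg, blue window on top; 12 mm above its underside. At the start in the nest on the stage's -x side, long side along the radius; None at the start means that it is absent
- cartridge3_mid (a point): centre of a cream flow-cell cartridge, 56 (its x) x 40 (its y) x 24 mm, 0.12 to 0.2 kg, blue window on top; 12 mm above its underside. At the start in the nest on the stage's -y side, long side along the radius; None at the start means that it is absent
- tray: the loose white plastic tray, 146 mm (its x) x 252 mm (its y), walls 4 mm thick and 18 mm high, floor 4 mm thick; origin at the centre of its underside
- tube_rack: yellow rack 75 x 180 mm with three capped tubes, 110 mm tall; leave alone; origin under its centre
- beaker0: foil-covered beaker, 70 mm across, 85 mm tall; leave alone; origin under its centre
- beaker1: foil-covered beaker, 82 mm across, 95 mm tall; leave alone; origin under its centre
- thermometer: small white thermometer, 75 mm wide, 62 mm tall; leave alone; origin under its centre
- tip_box: blue pipette-tip box 87 x 122 x 67 mm; leave alone; origin under its centre
- bottle: white bottle, 60 mm across, 115 mm tall; leave alone; origin under its centre
- heater_box: black control box 85 x 60 x 48 mm; leave alone; origin under its centre
Not all that is in view belongs to the job. Leave any yellow look-alike of the part that bears cartridge0_mid alone.

How it is judged:
By the outcome, as a careful person would: the job done as asked, in the order asked, and still so for the second after the job is handed in, with the robot touching nothing.
Of cartridge1, cartridge2, cartridge3 only 1 to 2 are there at a start; the rules pass over those that are not, and their reading is None.
At some moment in a run one of tray may be knocked a few centimetres aside while the robot is not near it.
Once in a run the grip may slacken for a moment while it holds something.
It also fails if it takes over 210 s, if anything falls off the work surface, if the arm or the gripper's body presses on something with over 40 N, if the wrist force passes 120 N, or if a joint passes its speed limit or range.

## Working session

There is one attempt and no reset: what is moved stays moved. The work goes in short steps, Python scripts to look and compute and a tool call to move; the robot and the scene stay as the last step left them, time stands still between calls to the robot, and variables do not carry over. Pictures are saved under pics/ and viewed, at most 14 in all, crops included, and the job is handed in when it is done.

Besides the shell and the picture viewer there is one more tool, called by a JSON object that holds its "api" and its "payload". play_rows: Moves the arm, as the interface text tells. Shift numbers are shares of 80 mm and turn numbers shares of pi/2 rad, none past 1 either way. Its arguments: {"type":"object","properties":{"plan":{"type":"array","items":{"type":"array","items":{"type":"array","items":{"type":"number"}}}},"newtons":{"type":"number"}},"required":["plan"]}

```bash
mkdir -p pics; ls; python3 - <<'E'
from plant import *
import cv2,pickle
for n in("scene","top"):
    c=capture(n); pickle.dump(c,open(n+".pkl","wb"))
    cv2.imwrite(f"pics/{n}0.png",c["frame"][:,:,::-1]); print(n,{k:v for k,v in c.items() if k!="frame"})
print(state())
E
```

```text
pics
scene {'fx': 464.59608056000627, 'fy': 464.59608056000627, 'cx': 316.2141229092901, 'cy': 203.636142635326, 'rvec': array([ 2.10270392,  1.29336084, -0.5138064 ]), 'tvec': array([-288.3923098 , -253.10853067, 1748.84677608])}
top {'fx': 370.54305640770775, 'fy': 370.54305640770775, 'cx': 322.92713152724286, 'cy': 204.86465954217286, 'rvec': array([ 2.17579732, -2.2102283 ,  0.08422033]), 'tvec': array([  46.71472401,  544.58753652, 1109.74550827])}
{'time_s': 0.1, 'joint_pos': array([-1.12800260e+00,  3.20200977e-01,  1.56553515e+00, -7.42688842e-07,
        1.25744708e+00, -1.99740823e-02]), 'dq': array([ 0.00155709, -0.00289765, -0.00353675,  0.000594  ,  0.00040448,
       -0.00034877]), 'joint_torque': array([-9.53309154e-06, -4.13334346e+01, -2.32509685e+01,  7.26994453e-02,
        4.21940850e-02, -5.14577710e-05]), 'tcp_pos': array([ 256.48536678, -514.04313882,  175.22843065]), 'eef_rot': array([ 9.73349629e-01,  2.29324806e-01, -1.67224782e-04, -7.77495522e-04]), 'force': array([-0.85146189,  0.56825089, -1.15906178]), 'wrist_torque': array([0.01440424, 0.01367597, 0.00619378]), 'grip_force': 0.0, 'grip_width': 90.9167404172424}
```

View pics/top0.png

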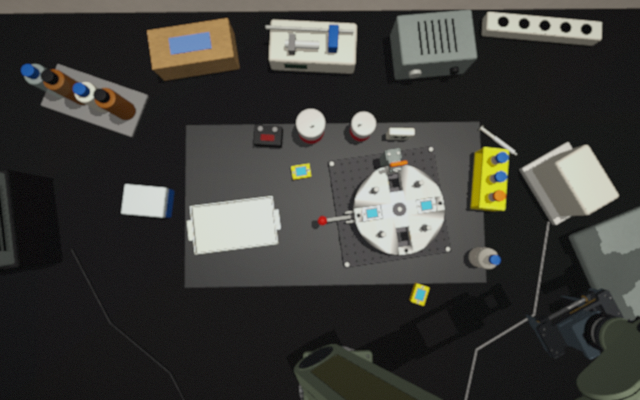

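View pics/scene0.png

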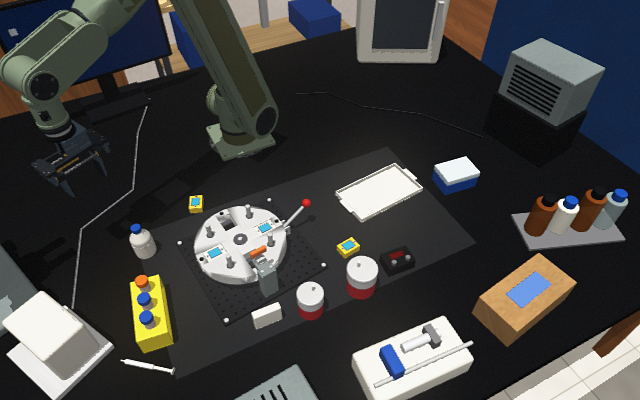

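The pictures show two cartridges: one at the station (top view 372,213) and one opposite it (426,205), which is cartridge3. The tray is around (235,225), the lever ball at (322,220), the orange T at (398,163), and the yellow decoys at (301,171) and (420,294). I'll zoom in on the top view to measure.

```bash
cat > h.py <<'E'
import numpy as np,cv2,pickle
from scipy.spatial.transform import Rotation as R
from scipy.optimize import least_squares
def proj(c,P):
    return cv2.projectPoints(np.asarray(P,float).reshape(-1,1,3),c["rvec"],c["tvec"],np.array([[c["fx"],0,c["cx"]],[0,c["fy"],c["cy"]],[0,0,1.]]),None)[0][:,0]
def ray(c,uv,z):
    r=R.from_rotvec(c["rvec"]).as_matrix(); o=-r.T@c["tvec"]
    d=r.T@np.array([(uv[0]-c["cx"])/c["fx"],(uv[1]-c["cy"])/c["fy"],1]); return o+d*(z-o[2])/d[2]
def load(n): return pickle.load(open(n+".pkl","rb"))
E
python3 - <<'E'
from h import *
t=load("top");s=load("scene")
a=cv2.resize(t["frame"][135:275,310:460,::-1],None,fx=5.3,fy=4.28*5.3/4.28*0+4.28,interpolation=cv2.INTER_CUBIC)
a=cv2.resize(t["frame"][140:280,310:460,::-1],None,fx=4,fy=4,interpolation=cv2.INTER_CUBIC); cv2.imwrite("pics/tc.png",a)
b=cv2.resize(s["frame"][180:330,170:330,::-1],None,fx=4,fy=4,interpolation=cv2.INTER_CUBIC); cv2.imwrite("pics/sc.png",b)
for uv,z in [((399.5,209.5),77),((322,220),90),((398,163),152),((372,213),75),((426,205),75),((188,202),18),((275,198),18),((280,246),18),((193,254),18)]: print(uv,ray(t,uv,z).round(1))
E
```

```text
(399.5, 209.5) [ 524.5 -182.    77. ]
(322, 220) [497.5  42.3  90. ]
(398, 163) [ 646.8 -165.2  152. ]
(372, 213) [ 515.8 -102.5   75. ]
(426, 205) [ 536.5 -259.7   75. ]
(188, 202) [560.2 447.1  18. ]
(275, 198) [568.4 183.6  18. ]
(280, 246) [422.9 169.6  18. ]
(193, 254) [403.3 430.9  18. ]
```

View pics/tc.png

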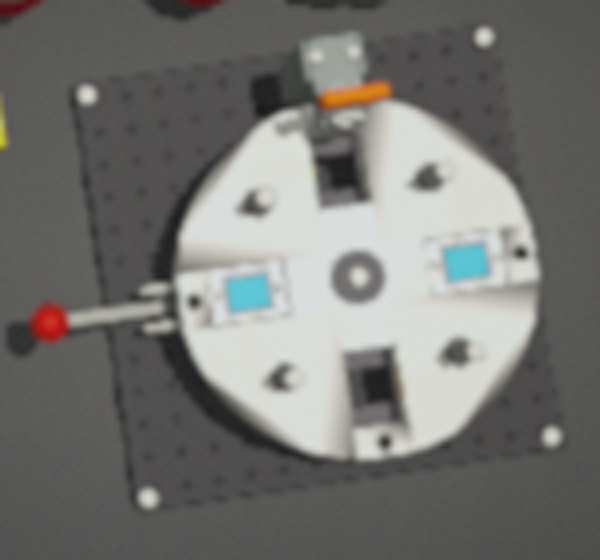

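View pics/sc.png

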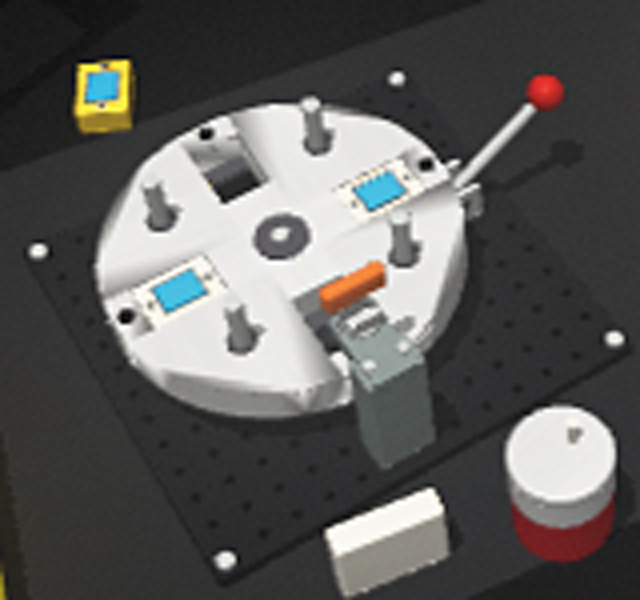

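```bash
python3 - <<'E'
from h import *
t=load("top");s=load("scene")
T=[(87,95),(484,37),(551,436),(148,497),(358,277),(50,322),(356,94)]
S=[(615,339),(225,560),(38,250),(397,78),(281,236),(545,92),(353,287)]
T=(np.array(T)+.5)/4-.5+[310,140];S=(np.array(S)+.5)/4-.5+[170,180]
def pts(p):
    x,y,w,a=p[:4];q=np.array([[a,a,15],[a,-a,15],[-a,-a,15],[-a,a,15],[0,0,79],[0,225,90],[120,0,154.]])
    return R.from_euler('z',w).apply(q)+[x,y,0]
def f(p): P=pts(p); return np.r_[proj(t,P)-T+p[4:6],proj(s,P)-S+p[6:8], [p[4:6],p[6:8]]].ravel()
r=least_squares(f,[525,-182,.1,148,0,0,0,0],loss='soft_l1');print(r.x.round(3),f(r.x).reshape(-1,2).round(2))
# tray
for n,c in(("t",t),("s",s)):
    im=c["frame"];m=(im.min(2)>120).astype(np.uint8)
    k,l,st,ce=cv2.connectedComponentsWithStats(m)
    g=proj(c,[[490,308,10]])[0].round().astype(int);i=l[g[1],g[0]];print(i,st[i])
    cs=max(cv2.findContours((l==i).astype(np.uint8),0,1)[0],key=len);rr=cv2.minAreaRect(cs)
    ap=cv2.approxPolyDP(cs,4,True)[:,0];print(ap.tolist())
    print([ray(c,u,18).round(0).tolist() for u in ap])
cv2.imwrite("pics/tr.png",cv2.resize(t["frame"][180:270,175:295,::-1],None,fx=5,fy=5,interpolation=cv2.INTER_CUBIC))
E
```

```text
[ 5.34136e+02 -1.68049e+02  1.36000e-01  1.55245e+02 -1.40000e-01
 -4.08000e-01  1.98000e-01 -1.36000e-01] [[ 0.96  1.49]
 [ 0.99  1.08]
 [ 1.65  1.24]
 [ 1.47  1.73]
 [-4.52 -3.07]
 [-4.72 -2.63]
 [-5.65 -2.89]
 [-1.41 -0.72]
 [-1.02 -0.22]
 [-1.29  0.09]
 [-1.51 -0.29]
 [ 5.83  0.63]
 [ 5.57  0.48]
 [ 6.63  0.15]
 [-0.14 -0.41]
 [ 0.2  -0.14]]
31 [ 187  195   94   60 4400]
[[273, 197], [189, 206], [187, 231], [194, 253], [276, 244], [280, 222]]
[[572.0, 190.0, 18.0], [548.0, 444.0, 18.0], [473.0, 449.0, 18.0], [406.0, 428.0, 18.0], [429.0, 182.0, 18.0], [495.0, 169.0, 18.0]]
53 [ 335  163   88   59 2739]
[[416, 177], [393, 163], [335, 194], [363, 221], [420, 191]]
[[497.0, 450.0, 18.0], [403.0, 419.0, 18.0], [443.0, 170.0, 18.0], [584.0, 193.0, 18.0], [558.0, 424.0, 18.0]]
```

View pics/tr.png

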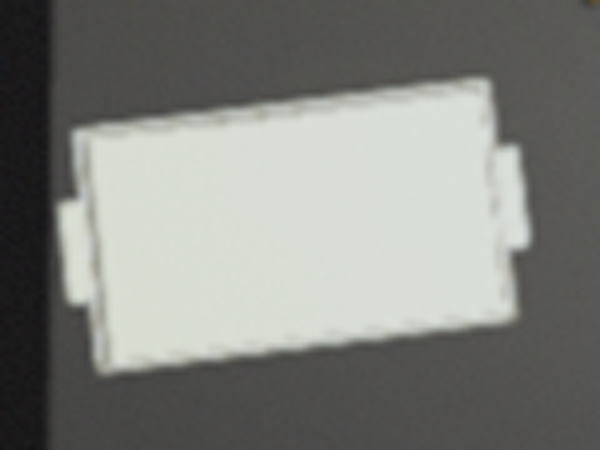

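```bash
cat >> h.py <<'E'
E
python3 - <<'E'
from h import *
t=load("top");s=load("scene")
o=[-R.from_rotvec(c["rvec"]).as_matrix().T@c["tvec"] for c in(t,s)];print(np.round(o))
T=[(87,95),(484,37),(551,436),(148,497),(358,277),(50,322),(356,94),(249,293),(466,261)]
S=[(615,339),(225,560),(38,250),(397,78),(281,236),(545,92),(353,287),(379,190),(179,291), (400,218),(311,105),(152,190),(236,312)]
T=(np.array(T)+.5)/4-.5+[310,140];S=(np.array(S)+.5)/4-.5+[170,180]
k=63.64
def pts(p):
    x,y,w,a,dx,dy,rw=p;q=np.array([[a+dx,a+dy,15],[a+dx,-a+dy,15],[-a+dx,-a+dy,15],[-a+dx,a+dy,15],[0,0,79],[0,225,90],[120,0,154.],[0,rw,75],[0,-rw,75],[k,k,122],[-k,k,122],[-k,-k,122],[k,-k,122]])
    return R.from_euler('z',w).apply(q)+[x,y,0]
def f(p): P=pts(p); return np.r_[proj(t,P)[:9]-T,proj(s,P)-S].ravel()
r=least_squares(f,[525,-182,.1,148,0,0,80],loss='soft_l1');print(r.x.round(3));print(f(r.x).reshape(-1,2).round(2).tolist())
q=r.x
W=lambda v:(R.from_euler('z',q[2]).apply(v)+[q[0],q[1],0]).round(1).tolist()
for n,v in dict(unload=[0,80,77],ball=[0,225,90],balldown=[0,237,48],T=[120,0,152],pins=[[k,k,100],[-k,k,100],[-k,-k,100],[k,-k,100]]).items():print(n,W(v))
# tray: model corners top rim vs crop corners
C=np.array([(487,79),(75,131),(103,373),(513,320)])
C=(C+.5)/5-.5+[175,180]
m=np.array([[73,-126,18],[73,126,18],[-73,126,18],[-73,-126,18.]])
g=lambda p:(proj(t,R.from_euler('z',p[2]).apply(m)+[p[0],p[1],0])-C).ravel()
r=least_squares(g,[490,308,0]);print("tray",r.x,r.fun.round(2))
E
```

```text
[[ 471.   51. 1143.]
 [1356. -343. 1118.]]
[ 5.26421e+02 -1.81425e+02  1.32000e-01  1.55036e+02  1.41630e+01
  1.55000e+01  7.97770e+01]
[[0.07, 0.37], [0.01, 0.38], [0.23, 0.43], [0.13, 0.47], [0.32, -0.06], [0.12, 0.11], [-0.31, 0.26], [0.07, 0.07], [0.15, -0.03], [0.11, 0.24], [0.44, 0.48], [0.36, 0.56], [0.14, 0.41], [0.24, 0.54], [0.41, 0.61], [0.31, 0.13], [0.3, 0.58], [0.42, 0.57], [-0.06, 0.04], [-0.0, -0.03], [-0.46, -2.05], [-0.75, -2.02]]
unload [515.9, -102.1, 77.0]
ball [496.8, 41.6, 90.0]
balldown [495.2, 53.5, 48.0]
T [645.4, -165.6, 152.0]
pins [[581.1, -110.0, 100.0], [455.0, -126.7, 100.0], [471.7, -252.9, 100.0], [597.9, -236.1, 100.0]]
tray [4.89474159e+02 3.09293444e+02 1.11223308e-01] [ 0.16  0.15 -0.14  0.19 -0.69 -0.11  0.68 -0.24]
```

The stage fits well: (526.4, -181.4), yaw 0.132. The tray is at (489.5, 309.3), yaw 0.111. First I turn the tool so its x is stage y and its y is stage x, then I fly to above the lever ball.

{"api": "play_rows", "payload": {"plan": [[[0,0,-0.5,0,0,-0.2,0],[0,0,-0.5,0,0,-0.4,0],[0,0,-0.5,0,0,-0.6,0],[0,0,-0.5,0,0,-0.789,0],[0,0,-0.5,0,0,-0.789,0],[0,0,-0.5,0,0,-0.789,0],[0,0,-0.5,0,0,-0.789,0],[0,0,-0.5,0,0,-0.789,0],[0,0,-0.5,0,0,-0.789,0],[0,0,-0.5,0,0,-0.789,0],[0,0,-0.5,0,0,-0.789,0],[0,0,-0.5,0,0,-0.789,0],[0,0,-0.5,0,0,-0.789,0]]]}}

```text
time_s: 1.18
tcp_pos: [256.7, -514.4, 215.7]
eef_rot: [0.66, 0.751, 0.0, -0.0]
force: [0.9, -0.6, 0.4]
grip_width: 7.1
grip_force: 0.0
```

{"api": "play_rows", "payload": {"plan": [[[0.4,0.24,0,0,0,0,0],[0.8,0.48,0,0,0,0,0],[0.927,0.556,0,0,0,0,0],[0.927,0.556,0,0,0,0,0],[0.927,0.556,0,0,0,0,0]]]}}

```text
time_s: 1.6
tcp_pos: [291.3, -435.5, 216.4]
eef_rot: [0.659, 0.752, -0.001, 0.001]
force: [-0.5, 0.2, 0.6]
grip_width: 0.6
grip_force: 0.0
```

{"api": "play_rows", "payload": {"plan": [[[0.4,0.24,0,0,0,0,0],[0.8,0.48,0,0,0,0,0],[0.927,0.556,0,0,0,0,0],[0.927,0.556,0,0,0,0,0],[0.927,0.556,0,0,0,0,0]]]}}

```text
time_s: 2.02
tcp_pos: [325.5, -357.2, 216.2]
eef_rot: [0.659, 0.752, -0.001, 0.001]
force: [-0.9, -0.1, 0.8]
grip_width: 0.3
grip_force: 0.0
```

{"api": "play_rows", "payload": {"plan": [[[0.4,0.24,0,0,0,0,0],[0.8,0.48,0,0,0,0,0],[0.927,0.556,0,0,0,0,0],[0.927,0.556,0,0,0,0,0]]]}}

```text
time_s: 2.35
tcp_pos: [360.4, -276.4, 216.0]
eef_rot: [0.659, 0.753, -0.0, 0.0]
force: [-1.0, -0.2, 0.3]
grip_width: 0.5
grip_force: 0.0
```

{"api": "play_rows", "payload": {"plan": [[[0.4,0.24,0,0,0,0,0],[0.8,0.48,0,0,0,0,0],[0.927,0.556,0,0,0,0,0],[0.927,0.556,0,0,0,0,0]]]}}

```text
time_s: 2.68
tcp_pos: [395.1, -197.4, 216.0]
eef_rot: [0.658, 0.753, -0.0, 0.0]
force: [-0.1, -0.3, 0.2]
grip_width: 0.5
grip_force: 0.0
```

{"api": "play_rows", "payload": {"plan": [[[0.4,0.24,0,0,0,0,0],[0.8,0.48,0,0,0,0,0],[0.927,0.556,0,0,0,0,0],[0.927,0.556,0,0,0,0,0]]]}}

```text
time_s: 3.02
tcp_pos: [429.8, -118.3, 215.9]
eef_rot: [0.659, 0.752, -0.0, 0.0]
force: [-0.2, -0.8, -0.2]
grip_width: 0.6
grip_force: 0.0
```

{"api": "play_rows", "payload": {"plan": [[[0.4,0.24,0,0,0,0,0],[0.8,0.48,0,0,0,0,0],[0.927,0.556,0,0,0,0,0],[0.927,0.556,0,0,0,0,0]]]}}

```text
time_s: 3.35
tcp_pos: [464.2, -39.0, 215.7]
eef_rot: [0.659, 0.752, -0.0, 0.0]
force: [-0.4, -0.9, -0.1]
grip_width: 0.5
grip_force: 0.0
```

{"api": "play_rows", "payload": {"plan": [[[0.4,0.24,0,0,0,0,0],[0.8,0.48,0,0,0,0,0],[0.927,0.556,0,0,0,0,0],[0.927,0.556,0,0,0,0,0],[0.927,0.556,0,0,0,0,0],[0.927,0.556,0,0,0,0,0]]]}}

```text
time_s: 3.85
tcp_pos: [496.9, 38.7, 215.8]
eef_rot: [0.66, 0.751, -0.001, 0.0]
force: [-0.3, -0.7, -0.6]
grip_width: 0.2
grip_force: 0.0
```

```bash
cat >> h.py <<'E'
def st(*extra):
    from plant import state
    q=state();p=q["tcp_pos"]-[526.42,-181.43,0];h=2*np.arctan2(q["eef_rot"][1],q["eef_rot"][0])-np.pi/2-.132
    print("stage xyz",R.from_euler('z',-.132).apply(p).round(1),"dhead",round(h,3),"t",q["time_s"],"F",q["force"].round(1),"grip",round(q["grip_width"],1),q["grip_force"])
E
python3 -c "from h import *;st()"
```

```text
stage xyz [ -0.3 222.1 215.8] dhead -0.002 t 3.85 F [-0.3 -0.7 -0.6] grip 0.2 0.0
```

{"api": "play_rows", "payload": {"plan": [[[0.04,0,0.4,0,0,0,0],[0.04,0,0.8,0,0,0,0],[0.04,0,1,0,0,0,0],[0.04,0,1,0,0,0,0],[0.04,0,1,0,0,0,0]]]}}

```text
time_s: 4.27
tcp_pos: [496.4, 42.6, 135.9]
eef_rot: [0.66, 0.751, -0.001, -0.0]
force: [-0.3, 0.4, 0.2]
grip_width: 0.5
grip_force: 0.0
```

{"api": "play_rows", "payload": {"plan": [[[0,0,0.25,0,0,0,0],[0,0,0.35,0,0,0,0],[0.01,0,0.4,0,0,0,0],[0.04,0,0.45,0,0,0,0],[0.06,0,0.5,0,0,0,0],[0.09,0,0.55,0,0,0,0],[0.11,0,0.6,0,0,0,0],[0.13,0,0.65,0,0,0,0],[0.15,0,0.7,0,0,0,0],[0.16,0,0.75,0,0,0,0],[0.17,0,0.8,0,0,0,0],[0.18,0,0.85,0,0,0,0],[0.19,0,0.9,0,0,0,0],[0.2,0,0.93,0,0,0,0],[0.2,0,0.94,0,0,0,0],[0.2,0,0.94,0,0,0,0]]]}}

```text
time_s: 5.6
tcp_pos: [494.8, 61.6, 61.1]
eef_rot: [0.66, 0.752, 0.001, -0.001]
force: [-2.0, 6.0, 5.8]
grip_width: 0.3
grip_force: 2.8
```

```bash
python3 -c "
from h import *;st()
from plant import *
c=capture('scene');cv2.imwrite('pics/s1.png',cv2.resize(c['frame'][150:310,170:340,::-1],None,fx=3.5,fy=3.5,interpolation=2))"
```

```text
stage xyz [  0.6 245.1  61.1] dhead -0.002 t 5.6 F [-2.   6.   5.8] grip 0.3 2.8011721529765055
```

View pics/s1.png

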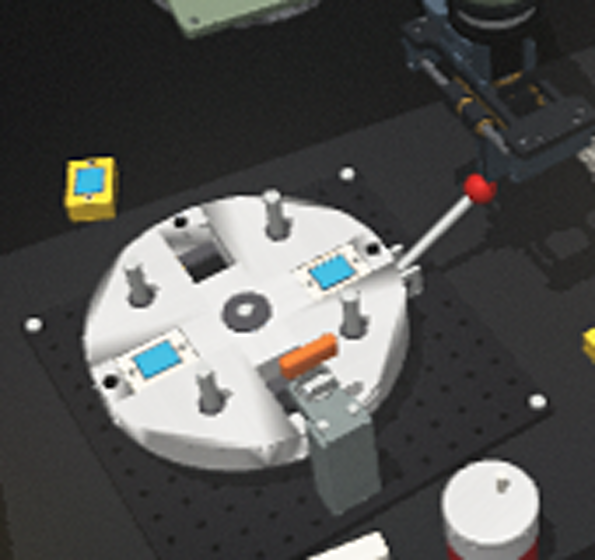

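The finger slipped off the outer side of the ball, and the lever is still up. I'll back off, grip the ball from above and lead it along its arc instead.

{"api": "play_rows", "payload": {"plan": [[[0.1,0,0,0,0,0,0],[0.1,0,-0.3,0,0,0,0],[0.1,0,-0.7,0,0,0,50],[0.1,0,-1,0,0,0,50],[0.1,0,-1,0,0,0,50],[0.1,0,-1,0,0,0,50],[0.1,0,-1,0,0,0,50]]]}}

```text
time_s: 6.23
tcp_pos: [493.0, 67.9, 139.7]
eef_rot: [0.659, 0.752, -0.001, -0.0]
force: [1.1, 0.0, -0.6]
grip_width: 30.8
grip_force: 0.0
```

```bash
python3 -c "
from h import *;st()
from plant import *
for n in ('scene','top'):
    c=capture(n);h=cv2.cvtColor(c['frame'],cv2.COLOR_RGB2HSV)
    m=((h[...,1]>190)&(h[...,2]>100)&((h[...,0]<4)|(h[...,0]>175)))
    for th in np.arange(0,.46,.08):
        a=np.arctan2(56,85)-th;P=R.from_euler('z',.132).apply([0,140+101.8*np.cos(a),34+101.8*np.sin(a)])+[526.42,-181.43,0]
        print(round(th,2),proj(c,P)[0].round(1),P.round(0))
    g=proj(c,P)[0].astype(int);v,u=np.nonzero(m[g[1]-25:g[1]+25,g[0]-25:g[0]+25]);print(n,u.mean()+g[0]-25,v.mean()+g[1]-25,len(u))
"
```

```text
stage xyz [ -0.3 251.6 139.7] dhead -0.001 t 6.2333 F [ 1.1  0.  -0.6] grip 30.8 0.0
0.0 [306.3 203.2] [497.  42.  90.]
0.08 [307.5 204.2] [496.  46.  83.]
0.16 [308.6 205.3] [496.  49.  76.]
0.24 [309.5 206.6] [495.  52.  68.]
0.32 [310.2 207.9] [495.  55.  60.]
0.4 [310.7 209.4] [495.  57.  52.]
scene 306.81632653061223 203.16326530612244 49
0.0 [322.2 220.2] [497.  42.  90.]
0.08 [320.8 220.5] [496.  46.  83.]
0.16 [319.5 220.8] [496.  49.  76.]
0.24 [318.5 221. ] [495.  52.  68.]
0.32 [317.7 221.1] [495.  55.  60.]
0.4 [317.1 221.3] [495.  57.  52.]
top nan nan 0<string>:10: RuntimeWarning: Mean of empty slice.
  ret = ret.dtype.type(ret / rcount)
```

{"api": "play_rows", "payload": {"plan": [[[-0.33,0,0,0,0,0,50],[-0.33,0,0,0,0,0,50],[-0.33,0,0.3,0,0,0,50],[-0.33,0,0.6,0,0,0,50],[-0.33,0,0.85,0,0,0,50],[-0.33,0,0.85,0,0,0,50],[-0.33,0,0.85,0,0,0,20],[-0.33,0,0.85,0,0,0,20],[-0.33,0,0.85,0,0,0,20],[-0.33,0,0.85,0,0,0,20],[-0.33,0,0.85,0,0,0,20],[-0.33,0,0.85,0,0,0,20],[-0.33,0,0.85,0,0,0,20]]], "newtons": 30}}

```text
time_s: 7.42
tcp_pos: [497.5, 41.7, 73.2]
eef_rot: [0.659, 0.752, 0.0, 0.0]
force: [-0.3, -0.2, 0.1]
grip_width: 19.6
grip_force: 0.0
```

```bash
python3 -c "
from h import *;st()"
```

```text
stage xyz [  0.7 225.   73.2] dhead -0.001 t 7.4167 F [-0.3 -0.2  0.1] grip 19.6 0.0
```

```bash
python3 -c "
from h import *
from plant import *
c=capture('scene');d=capture('top')
a=cv2.resize(c['frame'][150:230,250:340,::-1],None,fx=5,fy=5,interpolation=2)
b=cv2.resize(d['frame'][180:260,285:345,::-1],None,fx=5,fy=5,interpolation=2)
cv2.imwrite('pics/s2.png',np.hstack([a,b]))"
```

```text
(no output)
```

View pics/s2.png

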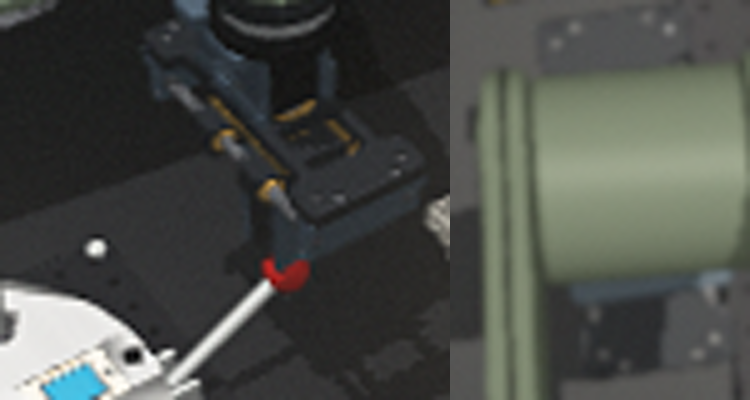

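```bash
python3 -c "
from h import *
from plant import *
c=capture('scene')
s0=np.array([250,140]);k=8
a=cv2.resize(c['frame'][140:215,250:345,::-1],None,fx=k,fy=k,interpolation=2)
W=lambda v:R.from_euler('z',.132).apply(v)+[526.42,-181.43,0]
def mark(v,col):
    u=(proj(c,W(v))[0]+.5-s0)*k;cv2.circle(a,(int(u[0]),int(u[1])),5,col,2)
for x in(-10,10):
  for y in(209,241): mark([x,y,73],(0,255,0)); mark([x,y,152],(0,255,255))
mark([0,225,90],(255,255,255))
for x in(-89,89):
  for y in(187,263): mark([x,y,152],(255,0,255))
cv2.imwrite('pics/s3.png',a)"
```

```text
(no output)
```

View pics/s3.png

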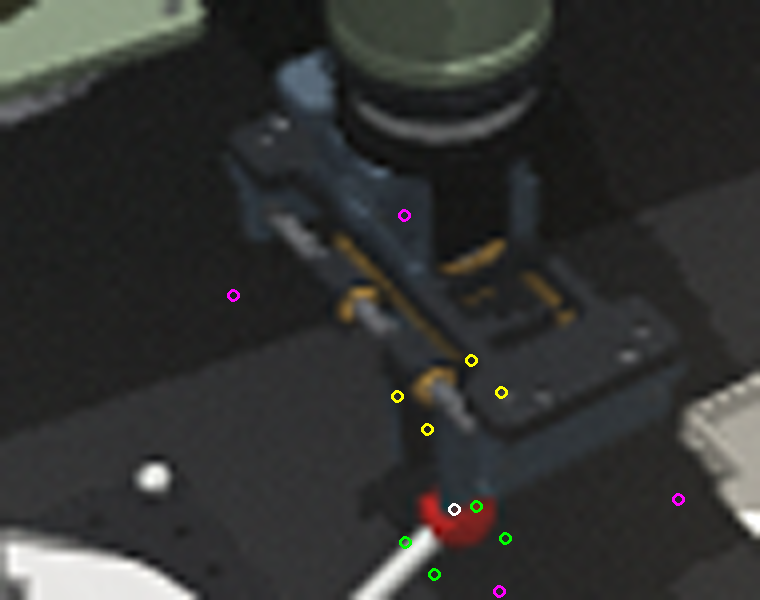

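The projected finger tips come out lower than they look in the image, so the real tips sit higher than I assumed. I'll test this by contact: open, go 18 mm lower and close. That is clear of everything either way.

{"api": "play_rows", "payload": {"plan": [[[0,0,0,0,0,0,50],[0,0,0,0,0,0,50],[0,0,0,0,0,0,50],[0,0,0,0,0,0,50],[0,0,0.1,0,0,0,50],[0,0,0.2,0,0,0,50],[0,0,0.22,0,0,0,50],[0,0,0.22,0,0,0,50],[0,0,0.22,0,0,0,20],[0,0,0.22,0,0,0,20],[0,0,0.22,0,0,0,20],[0,0,0.22,0,0,0,20],[0,0,0.22,0,0,0,20],[0,0,0.22,0,0,0,20],[0,0,0.22,0,0,0,20]]]}}

```text
time_s: 8.82
tcp_pos: [494.1, 41.4, 54.7]
eef_rot: [0.659, 0.752, -0.002, -0.002]
force: [-5.5, -1.0, 1.4]
grip_width: 19.7
grip_force: 14.0
```

```bash
python3 -c "
from h import *;st()
c=load('scene');print(proj(c,[[256.5,-514,175],[256.5,-514,254]]))"
```

```text
stage xyz [ -2.7 225.1  54.7] dhead -0.001 t 8.8167 F [-5.5 -1.   1.4] grip 19.7 13.980525434017181
[[ 91.42318026 193.22101336]
 [ 80.66825757 173.00724051]]
```

```bash
python3 -c "
from h import *
from plant import *
k=6
def crop(c,x0,y0,w,h,pts):
    a=cv2.resize(c['frame'][y0:y0+h,x0:x0+w,::-1],None,fx=k,fy=k,interpolation=2)
    for P,col in pts:
        u=(proj(c,P)[0]+.5-[x0,y0])*k;cv2.circle(a,(int(u[0]),int(u[1])),4,col,1)
    return np.clip(a.astype(int)*1.8,0,255).astype(np.uint8)
p=np.array([256.5,-514,175.2]);ty=np.array([np.sin(.4628),-np.cos(.4628),0]);tx=np.array([np.cos(.4628),np.sin(.4628),0])
pts=[(p+ty*s*45.5+tx*q*16,(0,255,0)) for s in(-1,1) for q in(-1,1)]+[(p+ty*s*89+tx*q*38+[0,0,79],(255,0,255)) for s in(-1,1) for q in(-1,1)]
a=crop(load('scene'),20,110,110,90,pts)
c=capture('scene')
q=state()['tcp_pos'];Rz=R.from_euler('z',.132)
pts=[(q+Rz.apply([s*10,r*16,0]),(0,255,0)) for s in(-1,1) for r in(-1,1)]+[(q+Rz.apply([s*89,r*38,79]),(255,0,255)) for s in(-1,1) for r in(-1,1)]
b=crop(c,270,140,75,90,pts)
m=(c['frame'][...,0]>90)&(c['frame'][...,1]<50);v,u=np.nonzero(m[190:225,290:330]);print(u.min()+290,u.max()+290,v.min()+190,v.max()+190,len(u))
d=np.hstack([a,b]);print(d.shape);cv2.imwrite('pics/s4.png',cv2.resize(d,None,fx=.7,fy=.7,interpolation=cv2.INTER_AREA))"
```

```text
303 309 203 207 7
(540, 1110, 3)
```

View pics/s4.png

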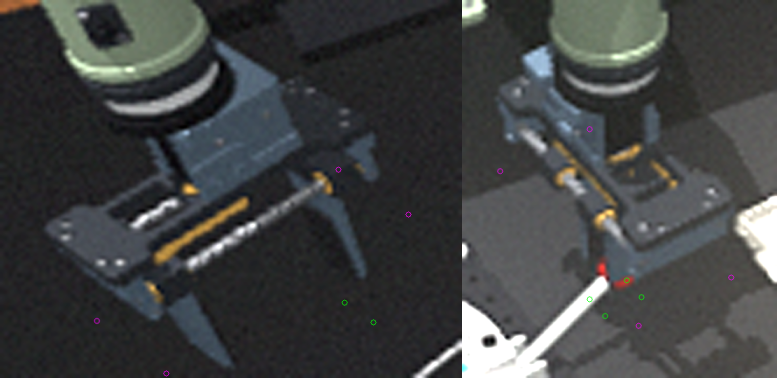

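```bash
python3 -c "
from h import *
k=6
def crop(c,x0,y0,w,h,pts):
    a=cv2.resize(c['frame'][y0:y0+h,x0:x0+w,::-1],None,fx=k,fy=k,interpolation=2)
    a=np.clip(a.astype(int)*2.2,0,255).astype(np.uint8)
    for P,col in pts:
        u=(proj(c,P)[0]+.5-[x0,y0])*k;cv2.circle(a,(int(u[0]),int(u[1])),4,col,1)
    return a
p=np.array([256.5,-514,175.2]);ty=np.array([np.sin(.4628),-np.cos(.4628),0]);tx=np.array([np.cos(.4628),np.sin(.4628),0])
pts=[(p+ty*s*45.5+tx*q*16,(0,255,0)) for s in(-1,1) for q in(-1,1)]+[(p+ty*s*89+tx*q*38+[0,0,79],(255,0,255)) for s in(-1,1) for q in(-1,1)]
t=load('top');print(proj(t,p))
cv2.imwrite('pics/t4.png',crop(t,510,270,130,100,pts))"
```

```text
[[538.95587462 309.04211865]]
```

View pics/t4.png

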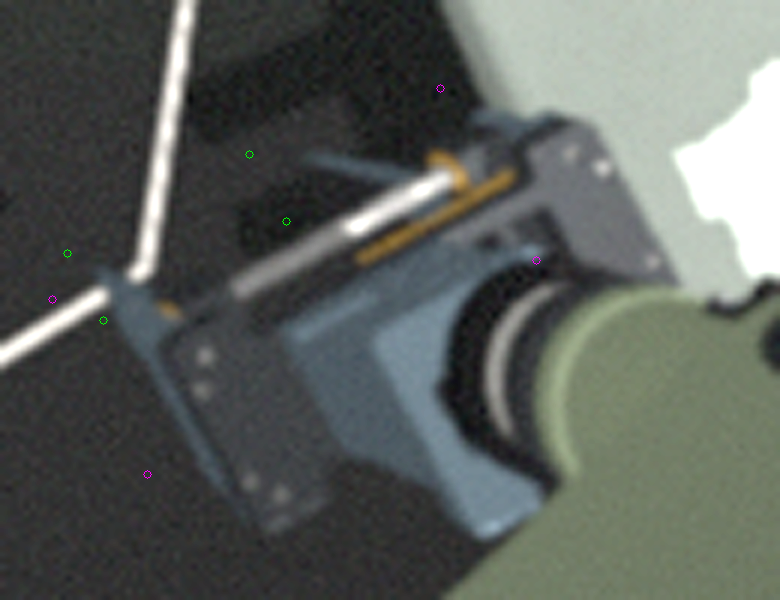

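```bash
python3 -c "
from h import *
t=load('top');s=load('scene')
p=np.array([256.5,-514,175.2]);ty=np.array([np.sin(.4628),-np.cos(.4628),0]);tx=np.array([np.cos(.4628),np.sin(.4628),0])
for a,b in(((74.8,196.9),(560.8,295.8)),((106.4,175.5),(526.7,315))):
    r=least_squares(lambda P:np.r_[proj(s,P)[0]-a,proj(t,P)[0]-b],p);d=r.x-p;print(r.x.round(),'res',r.fun.round(1),'tool',(d@tx).round(1),(d@ty).round(1),d[2].round(1))
"
```

```text
[ 296. -549.  214.] res [0.3 0.1 0.2 0.1] tool 20.1 48.6 38.6
[ 252. -459.  216.] res [-0.1 -0.  -0.1 -0. ] tool 20.5 -51.7 40.9
```

```bash
python3 -c "
from h import *
s=load('scene');W=lambda v:R.from_euler('z',.132).apply(v)+[526.42,-181.43,0]
for n,v in dict(tool73=[11,245,113],world73=[31,233,113],none=[12,225,73],tool54=[8,245,95],world54=[27,233,95]).items(): print(n,proj(s,W(v))[0].round(1))
t=load('top')
# visible body features at start: triangulate plate screw bolts for orientation check
"
```

```text
tool73 [313.8 197.4]
world73 [314.2 203.2]
none [308.6 209.5]
tool54 [313.3 200.9]
world54 [313.5 206.5]
```

{"api": "play_rows", "payload": {"plan": [[[0,0,0,0,0,0,50],[0,0,0,0,0,0,50],[0,0,0,0,0,0,50],[0,0,-0.4,0,0,0,50],[0,0,-0.8,0,0,0,50],[0,0,-1,0,0,0,80],[0,0,-1,0,0,0,80],[0,0,-1,0,0,0,80],[0,0,-1,0,0,0,80],[0,0,-1,0,0,0,80]]]}}

```text
time_s: 9.7
tcp_pos: [496.4, 41.6, 133.8]
eef_rot: [0.659, 0.752, -0.001, -0.001]
force: [0.7, -0.7, 0.1]
grip_width: 79.1
grip_force: 0.0
```

```bash
python3 -c "
from h import *;st()
from plant import *
c=capture('scene');k=7
a=cv2.resize(c['frame'][125:210,255:365,::-1],None,fx=k,fy=k,interpolation=2)
a=np.clip(a.astype(int)*2,0,255).astype(np.uint8)
cv2.imwrite('pics/s5.png',a)"
```

```text
stage xyz [ -0.4 225.1 133.8] dhead -0.001 t 9.7 F [ 0.7 -0.7  0.1] grip 79.1 0.0
```

View pics/s5.png

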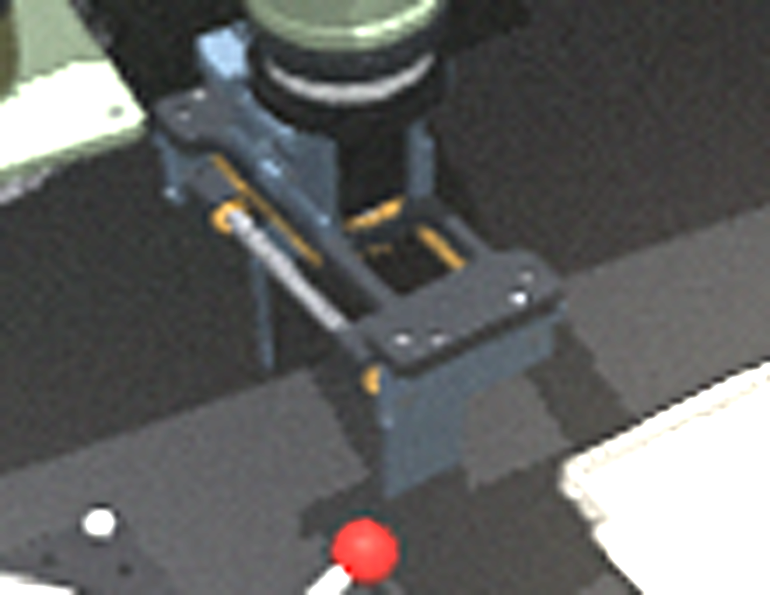

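```bash
python3 -c "
from h import *
s=load('scene');W=lambda v:R.from_euler('z',.132).apply(v)+[526.42,-181.43,0]
ob=np.array([(310.3,195.7),(321,191.1),(293.1,177.6)])
for xf in(-40,-53):
  m=np.array([[53,-16,0],[53,16,0],[xf,-16,0.]])+[-.4,225.1,133.8]
  f=lambda o:(proj(s,W(m+o))-ob).ravel()
  r=least_squares(f,[0,0,0]);print(xf,r.x.round(1),r.fun.round(1))
  for z in(0,20,30,40):
    r=least_squares(lambda o:f(np.r_[o,z]),[0,0]);print(z,r.x.round(1),r.fun.round(1))
"
```

```text
-40 [-8.4  4.7 33. ] [ 0.6  0.3 -0.7  0.3  0.2 -0.6]
0 [-35.7  21.9] [ 0.5  0.1 -1.1  0.2  0.7 -0.2]
20 [-19.2  11.5] [ 0.6  0.2 -0.9  0.2  0.4 -0.4]
30 [-10.9   6.3] [ 0.6  0.3 -0.8  0.2  0.2 -0.6]
40 [-2.7  1.1] [ 0.6  0.4 -0.7  0.3  0.  -0.7]
-53 [-97.8  63.5 -80.1] [ 1.   0.3 -1.3  0.7  0.3 -1. ]
0 [-31.8  22. ] [ 1.3  0.8 -0.4  0.9 -0.9 -1.9]
20 [-15.3  11.6] [ 1.3  1.  -0.1  1.  -1.3 -2.2]
30 [-7.1  6.4] [ 1.4  1.1  0.   1.  -1.4 -2.4]
40 [1.1 1.2] [ 1.4  1.2  0.1  1.1 -1.6 -2.5]
```

Found it: the real fingertips sit about 40 mm above the reported TCP and are aligned horizontally. So the first push never got past the top of the ball. I'll now grip the ball at TCP z ≈ 31.

{"api": "play_rows", "payload": {"plan": [[[0,0,0.3,0,0,0,50],[0,0,0.3,0,0,0,50],[0,0,0.3,0,0,0,50],[0,0,0.7,0,0,0,50],[0,0,0.9,0,0,0,50],[0,0,0.9,0,0,0,50]]]}}

```text
time_s: 10.25
tcp_pos: [494.8, 41.5, 60.7]
eef_rot: [0.659, 0.752, -0.002, -0.002]
force: [-0.6, 0.0, -0.5]
grip_width: 50.1
grip_force: 0.0
```

{"api": "play_rows", "payload": {"plan": [[[0,0,0.15,0,0,0,50],[0,0,0.3,0,0,0,50],[0,0,0.36,0,0,0,50],[0,0,0.36,0,0,0,20],[0,0,0.36,0,0,0,20],[0,0,0.36,0,0,0,20],[0,0,0.36,0,0,0,20],[0,0,0.36,0,0,0,20],[0,0,0.36,0,0,0,20]]]}}

```text
time_s: 11.0
tcp_pos: [493.8, 41.6, 34.5]
eef_rot: [0.659, 0.752, -0.002, -0.002]
force: [-5.3, 0.3, 3.6]
grip_width: 26.2
grip_force: 30.0
```

```bash
python3 -c "
from h import *;st()"
```

```text
stage xyz [ -3.  225.4  34.5] dhead -0.001 t 11.0 F [-5.3  0.3  3.6] grip 26.2 30.000563263893127
```

{"api": "play_rows", "payload": {"plan": [[[0.025,-0.03,0.04,0,0,0,20],[0.05,-0.03,0.08,0,0,0,20],[0.07,-0.03,0.12,0,0,0,20],[0.09,-0.03,0.16,0,0,0,20],[0.11,-0.03,0.2,0,0,0,20],[0.125,-0.03,0.24,0,0,0,20],[0.14,-0.03,0.28,0,0,0,20],[0.155,-0.03,0.32,0,0,0,20],[0.165,-0.03,0.36,0,0,0,20],[0.175,-0.03,0.4,0,0,0,20],[0.185,-0.03,0.44,0,0,0,20],[0.19,-0.03,0.48,0,0,0,20],[0.195,-0.03,0.51,0,0,0,20],[0.2,-0.03,0.53,0,0,0,20],[0.2,-0.03,0.54,0,0,0,20],[0.2,-0.03,0.54,0,0,0,20],[0.2,-0.03,0.54,0,0,0,20]]]}}

```text
time_s: 12.42
tcp_pos: [491.8, 58.1, -9.1]
eef_rot: [0.659, 0.752, -0.0, -0.001]
force: [-5.6, 1.1, 5.1]
grip_width: 26.2
grip_force: 30.0
```

```bash
cat >> h.py <<'E'
def lever():
    from plant import capture
    c=capture('scene');f=c['frame'].astype(int);m=((f[...,0]>90)&(f[...,1]<50)&(f[...,2]<60))[180:235,285:335];v,u=np.nonzero(m)
    A=[]
    for th in(0,.1,.2,.3,.44):
        a=np.arctan2(56,85)-th;P=R.from_euler('z',.132).apply([0,140+101.8*np.cos(a),34+101.8*np.sin(a)])+[526.42,-181.43,0];A.append(proj(c,P)[0].round(1).tolist())
    print('ball box',u.min()+285,u.max()+285,v.min()+180,v.max()+180,len(u),'model 0..0.44',A); return c
E
python3 -c "
from h import *;st();c=lever()"
```

```text
stage xyz [ -2.8 242.   -9.1] dhead -0.001 t 12.4167 F [-5.6  1.1  5.1] grip 26.2 30.000700056552887
ball box 307 309 209 212 8 model 0..0.44 [[306.3, 203.2], [307.8, 204.5], [309.0, 205.9], [310.0, 207.6], [310.9, 210.2]]
```

{"api": "play_rows", "payload": {"plan": [[[0,0,0,0,0,0,60],[0,0,0,0,0,0,60],[0,0,0,0,0,0,60],[0,0,0,0,0,0,60],[0,0,-0.5,0,0,0,60],[0,0,-1,0,0,0,60],[0,0,-1,0,0,0,60],[0,0,-1,0,0,0,60]]]}}

```text
time_s: 13.13
tcp_pos: [495.4, 57.5, 73.4]
eef_rot: [0.659, 0.752, 0.002, 0.002]
force: [-1.2, -0.4, -1.1]
grip_width: 60.1
grip_force: 0.0
```

{"api": "play_rows", "payload": {"plan": [[[0,0,-0.5,0,0,0,60],[-0.2,0,-0.5,0,0,0,60],[-0.6,0,-0.5,0,0,0,60],[-1,0,-0.5,0,0,0,60],[-1,0,-0.5,0,0,0,60],[-1,0,-0.5,0,0,0,60]]]}}

```text
time_s: 13.63
tcp_pos: [502.7, -23.1, 109.8]
eef_rot: [0.66, 0.751, -0.001, -0.001]
force: [-1.3, 0.7, 0.2]
grip_width: 60.2
grip_force: 0.0
```

{"api": "play_rows", "payload": {"plan": [[[-0.5,0,0,0,0,0,60],[-1,0,0,0,0,0,60],[-1,0,0,0,0,0,60],[-1,0,0,0,0,0,60],[-1,0,0,0,0,0,60]]]}}

```text
time_s: 14.05
tcp_pos: [513.1, -100.2, 110.3]
eef_rot: [0.659, 0.752, -0.0, -0.001]
force: [0.2, 1.2, -0.1]
grip_width: 60.0
grip_force: 0.0
```

```bash
python3 -c "
from h import *;st();c=lever();from plant import *;k=5
a=cv2.resize(c['frame'][130:260,200:330,::-1],None,fx=k*.9,fy=k*.9,interpolation=2)
cv2.imwrite('pics/s6.png',np.clip(a.astype(int)*1.7,0,255).astype(np.uint8))"
```

```text
stage xyz [ -2.5  82.2 110.3] dhead -0.001 t 14.05 F [ 0.2  1.2 -0.1] grip 60.0 0.0
ball box 307 315 205 213 56 model 0..0.44 [[306.3, 203.2], [307.8, 204.5], [309.0, 205.9], [310.0, 207.6], [310.9, 210.2]]
```

View pics/s6.png

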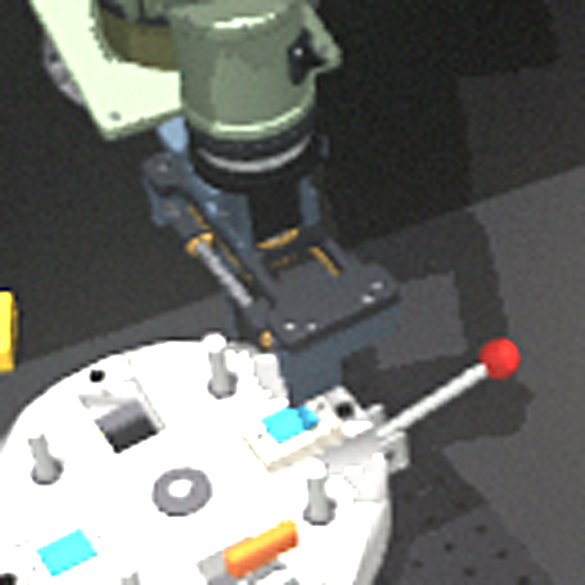

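```bash
python3 -c "
from h import *
s=load('scene');W=lambda v:R.from_euler('z',.132).apply(v)+[526.42,-181.43,0]
for z in(110,150,155):
  for v in([41,66,z],[41,98,z],[28,66,z]): print(v,((proj(s,W(v))[0]-[200,130]+.5)*4.5).round())
for v in ([20,52,95],[20,108,95],[-20,52,95],[-20,108,95]):print(v,((proj(s,W(v))[0]-[200,130]+.5)*4.5).round())
"
```

```text
[41, 66, 110] [302. 458.]
[41, 98, 110] [346. 435.]
[28, 66, 110] [291. 445.]
[41, 66, 150] [296. 416.]
[41, 98, 150] [341. 394.]
[28, 66, 150] [285. 403.]
[41, 66, 155] [295. 411.]
[41, 98, 155] [341. 388.]
[28, 66, 155] [284. 398.]
[20, 52, 95] [268. 461.]
[20, 108, 95] [344. 423.]
[-20, 52, 95] [237. 421.]
[-20, 108, 95] [313. 384.]
```

{"api": "play_rows", "payload": {"plan": [[[-0.03,-0.02,0.3,0,0,0,60],[-0.03,-0.02,0.6,0,0,0,60],[-0.03,-0.02,0.75,0,0,0,60],[-0.03,-0.02,0.85,0,0,0,60],[-0.03,-0.02,0.88,0,0,0,60],[-0.03,-0.02,0.88,0,0,0,60],[-0.03,-0.02,0.88,0,0,0,30],[-0.03,-0.02,0.88,0,0,0,30],[-0.03,-0.02,0.88,0,0,0,30],[-0.03,-0.02,0.88,0,0,0,30],[-0.03,-0.02,0.88,0,0,0,30],[-0.03,-0.02,0.88,0,0,0,30],[-0.03,-0.02,0.88,0,0,0,30],[-0.03,-0.02,0.88,0,0,0,30]]], "newtons": 40}}

```text
time_s: 15.27
tcp_pos: [513.9, -104.1, 41.7]
eef_rot: [0.659, 0.752, 0.001, 0.001]
force: [2.8, 0.2, 5.1]
grip_width: 39.4
grip_force: 40.0
```

```bash
python3 -c "
from h import *;st()"
```

```text
stage xyz [-2.3 78.3 41.7] dhead -0.001 t 15.2667 F [2.8 0.2 5.1] grip 39.4 40.00227212905884
```

{"api": "play_rows", "payload": {"plan": [[[0,0,-0.03,0,0,0,30],[0,0,-0.06,0,0,0,30],[0,0,-0.1,0,0,0,30],[0,0,-0.15,0,0,0,30],[0,0,-0.2,0,0,0,30],[0,0,-0.3,0,0,0,30],[0,0,-0.5,0,0,0,30],[0,0,-0.75,0,0,0,30],[0,0,-1,0,0,0,30],[0,0,-1,0,0,0,30],[0,0,-1,0,0,0,30]]]}}

```text
time_s: 16.18
tcp_pos: [512.7, -104.1, 121.7]
eef_rot: [0.659, 0.752, 0.0, 0.001]
force: [-0.0, 0.8, -1.9]
grip_width: 39.8
grip_force: 40.0
```

```bash
cat >> h.py <<'E'
def tray():
    from plant import capture
    c=capture('top');im=c["frame"];l=cv2.connectedComponents((im.min(2)>120).astype(np.uint8))[1][150:300,150:330]
    i=np.bincount(l[l>0]).argmax();m=(l==i).astype(np.uint8);m=cv2.morphologyEx(m,cv2.MORPH_OPEN,np.ones((3,3)))
    cs=max(cv2.findContours(cv2.morphologyEx(m,cv2.MORPH_CLOSE,np.ones((41,41))),0,1)[0],key=cv2.contourArea);r=cv2.minAreaRect(cs)
    u=np.array(r[0])+[150,150];p=ray(c,u,12);print('tray centre world',p.round(1),r[1],r[2]);return c
E
python3 -c "
from h import *;st();c=tray()"
```

```text
stage xyz [ -3.4  78.4 121.7] dhead -0.001 t 16.1833 F [-0.   0.8 -1.9] grip 39.8 39.998361468315125
tray centre world [448.5 307.6  12. ] (49.861961364746094, 93.89427947998047) 82.87498474121094
```

```bash
sed -i 's/^def tray():/def tray(c=None):/; s/    c=capture(.top.);im=c/    c=c or capture("top");im=c/' h.py; python3 -c "
from h import *;tray(load('top'));tray()"
```

```text
tray centre world [490.1 311.7  12. ] (49.613895416259766, 93.39813995361328) 82.87498474121094
tray centre world [448.5 307.6  12. ] (49.861961364746094, 93.89427947998047) 82.87498474121094
```

The tray has been knocked 41 mm towards the robot, so it is now at about (448, 306). Cartridge0 is in hand. I'll carry it to the far half of the tray at its new place.

{"api": "play_rows", "payload": {"plan": [[[0.3,-0.005,0,0,0,0,30],[0.7,-0.015,0,0,0,0,30],[0.989,-0.018,0,0,0,0,30],[0.989,-0.018,0,0,0,0,30],[0.989,-0.018,0,0,0,0,30]]]}}

```text
time_s: 16.7
tcp_pos: [499.6, -25.0, 119.5]
eef_rot: [0.658, 0.753, -0.001, -0.001]
force: [-0.3, -0.7, -1.7]
grip_width: 39.7
grip_force: 40.0
```

{"api": "play_rows", "payload": {"plan": [[[0.35,-0.005,0,0,0,0,30],[0.7,-0.015,0,0,0,0,30],[0.989,-0.018,0,0,0,0,30],[0.989,-0.018,0,0,0,0,30]]]}}

```text
time_s: 17.03
tcp_pos: [488.0, 54.6, 119.9]
eef_rot: [0.659, 0.753, -0.0, -0.001]
force: [-0.3, -0.5, -1.4]
grip_width: 39.9
grip_force: 40.0
```

{"api": "play_rows", "payload": {"plan": [[[0.35,-0.005,0,0,0,0,30],[0.7,-0.015,0,0,0,0,30],[0.989,-0.018,0,0,0,0,30],[0.989,-0.018,0,0,0,0,30]]]}}

```text
time_s: 17.37
tcp_pos: [476.9, 132.7, 120.1]
eef_rot: [0.658, 0.753, 0.0, -0.001]
force: [-0.2, 0.7, -0.9]
grip_width: 39.4
grip_force: 40.0
```

{"api": "play_rows", "payload": {"plan": [[[0.35,-0.005,0,0,0,0,30],[0.7,-0.015,0,0,0,0,30],[0.989,-0.018,0,0,0,0,30],[0.989,-0.018,0,0,0,0,30]]]}}

```text
time_s: 17.7
tcp_pos: [465.7, 210.8, 120.2]
eef_rot: [0.659, 0.753, 0.0, -0.0]
force: [0.7, -0.5, -1.5]
grip_width: 39.6
grip_force: 40.0
```

{"api": "play_rows", "payload": {"plan": [[[0.35,-0.005,0,0,0,0,30],[0.7,-0.015,0,0,0,0,30],[0.989,-0.018,0,0,0,0,30],[0.989,-0.018,0,0,0,0,30]]]}}

```text
time_s: 18.03
tcp_pos: [454.2, 289.1, 120.2]
eef_rot: [0.659, 0.753, 0.0, -0.0]
force: [0.0, 0.3, -2.0]
grip_width: 39.7
grip_force: 40.0
```

{"api": "play_rows", "payload": {"plan": [[[0.35,-0.005,0,0,0,0,30],[0.7,-0.015,0,0,0,0,30],[0.989,-0.018,0,0,0,0,30],[0.989,-0.018,0,0,0,0,30],[0.989,-0.018,0,0,0,0,30]]]}}

```text
time_s: 18.45
tcp_pos: [442.4, 364.3, 120.0]
eef_rot: [0.659, 0.752, -0.001, 0.001]
force: [0.5, -0.6, -1.2]
grip_width: 39.9
grip_force: 40.0
```

{"api": "play_rows", "payload": {"plan": [[[0,0,0.3,0,0,0,30],[0,0,0.6,0,0,0,30],[0,0,1,0,0,0,30],[0,0,1,0,0,0,30],[0,0,1,0,0,0,30],[0,0,1,0,0,0,30]]]}}

```text
time_s: 18.95
tcp_pos: [443.1, 365.0, 42.0]
eef_rot: [0.66, 0.752, 0.001, 0.0]
force: [0.1, 0.3, -1.1]
grip_width: 39.7
grip_force: 40.0
```

```bash
python3 -c "
from h import *;st();from plant import *
d=capture('scene');k=5
a=cv2.resize(d['frame'][110:230,310:440,::-1],None,fx=k,fy=k,interpolation=2);cv2.imwrite('pics/s7.png',a)"
```

```text
stage xyz [-10.7 552.6  42. ] dhead -0.002 t 18.95 F [ 0.1  0.3 -1.1] grip 39.7 39.998382925987244
```

View pics/s7.png

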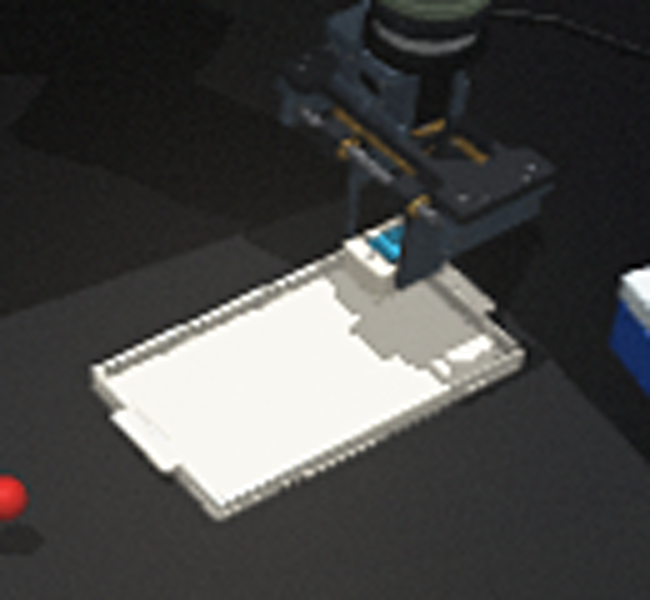

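{"api": "play_rows", "payload": {"plan": [[[0,0,0.25,0,0,0,30],[0,0,0.5,0,0,0,30],[0,0,0.65,0,0,0,30],[0,0,0.72,0,0,0,30],[0,0,0.74,0,0,0,30],[0,0,0.76,0,0,0,30],[0,0,0.76,0,0,0,30]]]}}

```text
time_s: 19.58
tcp_pos: [442.7, 366.1, -18.9]
eef_rot: [0.659, 0.752, 0.001, 0.0]
force: [-0.5, -0.2, -1.0]
grip_width: 40.0
grip_force: 40.0
```

{"api": "play_rows", "payload": {"plan": [[[0,0,0.02,0,0,0,30],[0,0,0.04,0,0,0,30],[0,0,0.04,0,0,0,30],[0,0,0.04,0,0,0,30]]]}}

```text
time_s: 19.92
tcp_pos: [441.8, 365.6, -23.2]
eef_rot: [0.659, 0.752, 0.0, 0.0]
force: [0.3, 0.2, -1.6]
grip_width: 39.7
grip_force: 40.0
```

{"api": "play_rows", "payload": {"plan": [[[0,0,0.01,0,0,0,30],[0,0,0.02,0,0,0,30],[0,0,0.03,0,0,0,30],[0,0,0.03,0,0,0,30],[0,0,0.03,0,0,0,30]]]}}

```text
time_s: 20.33
tcp_pos: [442.0, 365.7, -24.0]
eef_rot: [0.659, 0.752, 0.0, 0.0]
force: [-1.4, -1.7, 9.9]
grip_width: 39.7
grip_force: 40.0
```

{"api": "play_rows", "payload": {"plan": [[[0,0,0.01,0,0,0,30],[0,0,0.02,0,0,0,30],[0,0,0.02,0,0,0,30],[0,0,0.02,0,0,0,30]]]}}

```text
time_s: 20.67
tcp_pos: [442.0, 365.7, -24.0]
eef_rot: [0.659, 0.752, 0.001, 0.0]
force: [-4.7, -3.1, 20.8]
grip_width: 39.7
grip_force: 40.0
```

{"api": "play_rows", "payload": {"plan": [[[0,0,-0.04,0,0,0,60],[0,0,-0.04,0,0,0,60],[0,0,-0.04,0,0,0,60],[0,0,-0.04,0,0,0,60],[0,0,-0.4,0,0,0,60],[0,0,-0.8,0,0,0,60],[0,0,-1,0,0,0,60],[0,0,-1,0,0,0,60],[0,0,-1,0,0,0,60]]], "newtons": 30}}

```text
time_s: 21.42
tcp_pos: [442.1, 365.7, 53.0]
eef_rot: [0.659, 0.752, 0.001, 0.0]
force: [0.1, -0.0, 0.3]
grip_width: 59.9
grip_force: 0.0
```

{"api": "play_rows", "payload": {"plan": [[[-0.4,0.01,-0.1,0,0,0,60],[-0.8,0.02,-0.1,0,0,0,60],[-0.97,0.025,-0.1,0,0,0,60],[-0.97,0.025,-0.1,0,0,0,60],[-0.97,0.025,-0.1,0,0,0,60]]]}}

```text
time_s: 21.83
tcp_pos: [453.5, 288.4, 59.6]
eef_rot: [0.66, 0.751, -0.001, -0.001]
force: [-0.3, 0.2, 0.6]
grip_width: 60.0
grip_force: 0.0
```

{"api": "play_rows", "payload": {"plan": [[[-0.4,0.01,0,0,0,0,60],[-0.8,0.02,0,0,0,0,60],[-0.97,0.025,0,0,0,0,60],[-0.97,0.025,0,0,0,0,60]]]}}

```text
time_s: 22.17
tcp_pos: [465.9, 210.9, 60.0]
eef_rot: [0.66, 0.751, -0.001, -0.0]
force: [0.4, 1.1, -0.3]
grip_width: 59.9
grip_force: 0.0
```

{"api": "play_rows", "payload": {"plan": [[[-0.4,0.01,0,0,0,0,60],[-0.8,0.02,0,0,0,0,60],[-0.97,0.025,0,0,0,0,60],[-0.97,0.025,0,0,0,0,60]]]}}

```text
time_s: 22.5
tcp_pos: [478.6, 134.9, 60.3]
eef_rot: [0.66, 0.751, -0.0, -0.0]
force: [0.3, 0.3, -0.5]
grip_width: 59.9
grip_force: 0.0
```

{"api": "play_rows", "payload": {"plan": [[[-0.4,0.01,0,0,0,0,60],[-0.8,0.02,0,0,0,0,60],[-0.97,0.025,0,0,0,0,60],[-0.97,0.025,0,0,0,0,60],[-0.97,0.025,0,0,0,0,60],[-0.97,0.025,0,0,0,0,60]]]}}

```text
time_s: 23.0
tcp_pos: [490.4, 60.6, 60.5]
eef_rot: [0.659, 0.752, 0.0, -0.0]
force: [-1.1, -0.3, -0.7]
grip_width: 60.0
grip_force: 0.0
```

```bash
python3 -c "
from h import *;st();from plant import *
lever();c=tray()
f=c['frame'].astype(int);m=(f[...,2]>150)&(f[...,0]<120)&(f[...,1]>100);v,u=np.nonzero(m);ok=(u>180)&(u<330)&(v>190)&(v<275);p=[u[ok].mean(),v[ok].mean()];print(ok.sum(),p,ray(c,p,28))"
```

```text
stage xyz [ -3.8 244.6  60.5] dhead 0.0 t 23.0 F [-1.1 -0.3 -0.7] grip 60.0 0.0
ball box 306 314 205 213 48 model 0..0.44 [[306.3, 203.2], [307.8, 204.5], [309.0, 205.9], [310.0, 207.6], [310.9, 210.2]]
tray centre world [448.4 308.4  12. ] (49.861961364746094, 93.39814758300781) 82.87498474121094
69 [np.float64(213.0), np.float64(239.8985507246377)] [444.7514531  368.31513996  28.        ]
```

{"api": "play_rows", "payload": {"plan": [[[-0.03,0,0.3,0,0,0,60],[-0.03,0,0.6,0,0,0,60],[-0.03,0,0.86,0,0,0,60],[-0.03,0,0.86,0,0,0,60],[-0.03,0,0.86,0,0,0,20],[-0.03,0,0.86,0,0,0,20],[-0.03,0,0.86,0,0,0,20],[-0.03,0,0.86,0,0,0,20],[-0.03,0,0.86,0,0,0,20],[-0.03,0,0.86,0,0,0,20],[-0.03,0,0.86,0,0,0,20]]]}}

```text
time_s: 24.02
tcp_pos: [492.2, 56.7, -7.1]
eef_rot: [0.659, 0.752, 0.001, 0.001]
force: [1.6, 0.9, 2.8]
grip_width: 26.2
grip_force: 30.0
```

{"api": "play_rows", "payload": {"plan": [[[-0.005,0,-0.04,0,0,0,20],[-0.01,0,-0.08,0,0,0,20],[-0.02,0,-0.12,0,0,0,20],[-0.03,0,-0.16,0,0,0,20],[-0.04,0,-0.2,0,0,0,20],[-0.055,0,-0.24,0,0,0,20],[-0.07,0,-0.28,0,0,0,20],[-0.085,0,-0.32,0,0,0,20],[-0.1,0,-0.36,0,0,0,20],[-0.12,0,-0.4,0,0,0,20],[-0.14,0,-0.44,0,0,0,20],[-0.165,0,-0.48,0,0,0,20],[-0.19,0,-0.52,0,0,0,20],[-0.21,0,-0.55,0,0,0,20],[-0.21,0,-0.56,0,0,0,20],[-0.21,0,-0.56,0,0,0,20],[-0.21,0,-0.56,0,0,0,20]]]}}

```text
time_s: 25.43
tcp_pos: [494.1, 40.8, 34.5]
eef_rot: [0.66, 0.752, 0.001, -0.0]
force: [11.1, 4.7, -21.8]
grip_width: 26.1
grip_force: 30.0
```

```bash
python3 -c "
from h import *;st()"
```

```text
stage xyz [ -2.8 224.5  34.5] dhead -0.002 t 25.4333 F [ 11.1   4.7 -21.8] grip 26.1 29.996357560157776
```

{"api": "play_rows", "payload": {"plan": [[[0,0,0.03,0,0,0,20],[0,0,0.03,0,0,0,50],[0,0,0.03,0,0,0,50],[0,0,0.03,0,0,0,50],[0,0,0.03,0,0,0,50],[0,0,-0.5,0,0,0,50],[0,0,-1,0,0,0,40],[0,0,-1,0,0,0,40],[0,0,-1,0,0,0,40]]]}}

```text
time_s: 26.18
tcp_pos: [494.3, 39.7, 119.1]
eef_rot: [0.659, 0.752, 0.002, 0.002]
force: [0.3, 0.5, -0.0]
grip_width: 39.8
grip_force: 0.0
```

{"api": "play_rows", "payload": {"plan": [[[0,0,-0.5,0,0,0,40],[-0.4,0.2,-0.5,0,0,0,40],[-0.8,0.4,-0.5,0,0,0,40],[-0.93,0.5,-0.5,0,0,0,40],[-0.93,0.5,-0.5,0,0,0,40],[-0.93,0.5,-0.5,0,0,0,40]]]}}

```text
time_s: 26.68
tcp_pos: [540.9, -28.8, 155.0]
eef_rot: [0.66, 0.751, -0.001, -0.002]
force: [0.2, 0.2, 0.1]
grip_width: 40.0
grip_force: 0.0
```

{"api": "play_rows", "payload": {"plan": [[[-0.4,0.2,0,0,0,0,40],[-0.8,0.4,0,0,0,0,40],[-0.93,0.5,0,0,0,0,40],[-0.93,0.5,0,0,0,0,40]]]}}

```text
time_s: 27.02
tcp_pos: [592.1, -98.1, 155.4]
eef_rot: [0.66, 0.752, -0.0, -0.001]
force: [-0.5, -0.3, 0.6]
grip_width: 39.9
grip_force: 0.0
```

{"api": "play_rows", "payload": {"plan": [[[-0.4,0.2,0,0,0,0,40],[-0.8,0.4,0,0,0,0,40],[-0.93,0.5,0,0,0,0,40],[-0.93,0.5,0,0,0,0,40],[-0.93,0.5,0,0,0,0,40],[-0.93,0.5,0,0,0,0,40]]]}}

```text
time_s: 27.52
tcp_pos: [639.6, -163.7, 156.3]
eef_rot: [0.659, 0.752, -0.0, -0.001]
force: [0.8, 0.2, 0.9]
grip_width: 39.9
grip_force: 0.0
```

```bash
python3 -c "
from h import *;st();c=lever()"
```

```text
stage xyz [114.5   2.7 156.3] dhead 0.001 t 27.5167 F [0.8 0.2 0.9] grip 39.9 0.0
ball box 302 310 199 206 52 model 0..0.44 [[306.3, 203.2], [307.8, 204.5], [309.0, 205.9], [310.0, 207.6], [310.9, 210.2]]
```

{"api": "play_rows", "payload": {"plan": [[[-0.03,0.03,0,0,0,0,40],[-0.03,0.03,0.3,0,0,0,40],[-0.03,0.03,0.55,0,0,0,40],[-0.03,0.03,0.65,0,0,0,40],[-0.03,0.03,0.68,0,0,0,40],[-0.03,0.03,0.68,0,0,0,40],[-0.03,0.03,0.68,0,0,0,5],[-0.03,0.03,0.68,0,0,0,5],[-0.03,0.03,0.68,0,0,0,5],[-0.03,0.03,0.68,0,0,0,5],[-0.03,0.03,0.68,0,0,0,5],[-0.03,0.03,0.68,0,0,0,5],[-0.03,0.03,0.68,0,0,0,5]]], "newtons": 45}}

```text
time_s: 28.65
tcp_pos: [643.2, -168.1, 103.1]
eef_rot: [0.659, 0.752, -0.0, -0.0]
force: [-4.3, -0.7, 4.8]
grip_width: 11.9
grip_force: 45.0
```

```bash
python3 -c "
from h import *;st()"
```

```text
stage xyz [117.6  -2.1 103.1] dhead -0.0 t 28.65 F [-4.3 -0.7  4.8] grip 11.9 45.00134289264679
```

{"api": "play_rows", "payload": {"plan": [[[0,0,-0.04,0,0,0,5],[0,0,-0.08,0,0,0,5],[0,0,-0.12,0,0,0,5],[0,0,-0.16,0,0,0,5],[0,0,-0.18,0,0,0,5],[0,0,-0.18,0,0,0,5],[0,0,-0.18,0,0,0,5]]]}}

```text
time_s: 29.23
tcp_pos: [643.1, -167.9, 116.0]
eef_rot: [0.659, 0.752, -0.001, -0.001]
force: [-0.8, -2.7, -10.6]
grip_width: 11.7
grip_force: 45.0
```

```bash
python3 -c "
from h import *;st()"
```

```text
stage xyz [117.4  -2.  116. ] dhead -0.001 t 29.2333 F [ -0.8  -2.7 -10.6] grip 11.7 44.99704957008362
```

{"api": "play_rows", "payload": {"plan": [[[0,0,-0.02,0,0,-0.05,5],[0,0,-0.02,0,0,-0.1,5],[0,0,-0.02,0,0,-0.16,5],[0,0,-0.02,0,0,-0.22,5],[0,0,-0.02,0,0,-0.28,5],[0,0,-0.02,0,0,-0.34,5],[0,0,-0.02,0,0,-0.4,5],[0,0,-0.02,0,0,-0.46,5],[0,0,-0.02,0,0,-0.52,5],[0,0,-0.02,0,0,-0.58,5],[0,0,-0.02,0,0,-0.64,5],[0,0,-0.02,0,0,-0.7,5],[0,0,-0.02,0,0,-0.76,5],[0,0,-0.02,0,0,-0.82,5],[0,0,-0.02,0,0,-0.86,5],[0,0,-0.02,0,0,-0.89,5],[0,0,-0.02,0,0,-0.89,5],[0,0,-0.02,0,0,-0.89,5]]]}}

```text
time_s: 30.73
tcp_pos: [643.7, -167.2, 117.8]
eef_rot: [0.021, 1.0, 0.001, -0.0]
force: [1.3, -0.9, -11.5]
grip_width: 11.6
grip_force: 45.0
```

```bash
python3 -c "
from h import *;st();from plant import *;print(state()['wrist_torque'])"
```

```text
stage xyz [118.2  -1.4 117.8] dhead 1.396 t 30.7333 F [  1.3  -0.9 -11.5] grip 11.6 44.99661326408386
[ 0.00737518 -0.23663227  0.04705099]
```

{"api": "play_rows", "payload": {"plan": [[[0,0,0.02,0,0,0,5],[0,0,0.04,0,0,0,5],[0,0,0.06,0,0,0,5],[0,0,0.06,0,0,0,5],[0,0,0.06,0,0,0,5]]]}}

```text
time_s: 31.15
tcp_pos: [643.8, -167.3, 114.0]
eef_rot: [0.021, 1.0, 0.0, 0.0]
force: [-0.4, 1.9, -6.6]
grip_width: 11.9
grip_force: 45.0
```

{"api": "play_rows", "payload": {"plan": [[[0,0,0,0,0,0,40],[0,0,0,0,0,0,40],[0,0,0,0,0,0,40],[0,0,0,0,0,0,40],[0,0,-0.4,0,0,0,40],[0,0,-0.8,0,0,0,40],[0,0,-0.8,0,0,0,40],[0,0,-0.8,0,0,0,40]]], "newtons": 30}}

```text
time_s: 31.82
tcp_pos: [645.5, -168.4, 180.9]
eef_rot: [0.021, 1.0, -0.001, 0.003]
force: [-0.0, -0.0, -1.3]
grip_width: 39.8
grip_force: 0.0
```

```bash
python3 -c "
from h import *;st();from plant import *;k=4
c=capture('scene');f=c['frame'].astype(int);m=(f[...,0]>150)&(f[...,1]>50)&(f[...,1]<140)&(f[...,2]<70);v,u=np.nonzero(m);ok=(u>220)&(u<290)&(v>220)&(v<275);u,v=u[ok],v[ok]
e,w=np.linalg.eigh(np.cov(u,v));print('T now',len(u),u.mean(),v.mean(),w[:,1],e)
W=lambda p:R.from_euler('z',.132).apply(p)+[526.42,-181.43,0]
for tw in(0,1.4):
  for z in(152,162.5): a,b=[proj(c,W([120+23*s*np.sin(-tw),23*s*np.cos(tw),z]))[0] for s in(-1,1)];print(tw,z,((a+b)/2).round(1),(b-a).round(1))
"
```

```text
stage xyz [119.8  -2.8 180.9] dhead 1.397 t 31.8167 F [-0.  -0.  -1.3] grip 39.8 0.0
T now 38 257.55263157894734 247.81578947368422 [0.43168524 0.90202431] [ 0.71930759 14.17542926]
0 152 [258.2 252. ] [15.6 -8.2]
0 162.5 [257.8 249.5] [15.7 -8.2]
1.4 152 [258.3 252. ] [ -6.  -13.1]
1.4 162.5 [257.9 249.6] [ -6.  -13.1]
```

Plunger is parked (handle direction matches a 1.4 twist, and it sits raised). Next I turn the tool back and grip the pin at 45°.

{"api": "play_rows", "payload": {"plan": [[[0,0,0,0,0,0.2,40],[0,0,0,0,0,0.4,40],[0,0,0,0,0,0.6,40],[0,0,0,0,0,0.8,40],[0,0,0,0,0,0.89,40],[0,0,0,0,0,0.89,40],[0,0,0,0,0,0.89,40],[0,0,0,0,0,0.89,40],[0,0,0,0,0,0.89,40],[0,0,0,0,0,0.89,40],[0,0,0,0,0,0.89,40],[0,0,0,0,0,0.89,40],[0,0,0,0,0,0.89,40],[0,0,0,0,0,0.89,40]]]}}

```text
time_s: 33.03
tcp_pos: [643.4, -167.7, 176.8]
eef_rot: [0.658, 0.753, -0.0, -0.001]
force: [0.1, -0.6, 0.1]
grip_width: 40.1
grip_force: 0.0
```

{"api": "play_rows", "payload": {"plan": [[[0.4,-0.37,0,0,0,0,40],[0.82,-0.735,0,0,0,0,40],[0.82,-0.735,0,0,0,0,40],[0.82,-0.735,0.4,0,0,0,40],[0.82,-0.735,0.8,0,0,0,40],[0.82,-0.735,0.8,0,0,0,40],[0.82,-0.735,0.8,0,0,0,40]]]}}

```text
time_s: 33.62
tcp_pos: [575.8, -110.3, 112.5]
eef_rot: [0.659, 0.752, -0.001, -0.002]
force: [-0.2, -0.2, -0.1]
grip_width: 40.0
grip_force: 0.0
```

```bash
python3 -c "
from h import *;st()"
```

```text
stage xyz [ 58.3  64.  112.5] dhead 0.001 t 33.6167 F [-0.2 -0.2 -0.1] grip 40.0 0.0
```

{"api": "play_rows", "payload": {"plan": [[[-0.017,0.034,0.3,0,0,0,40],[-0.017,0.034,0.6,0,0,0,40],[-0.017,0.034,0.8,0,0,0,40],[-0.017,0.034,0.8,0,0,0,40],[-0.017,0.034,0.8,0,0,0,5],[-0.017,0.034,0.8,0,0,0,5],[-0.017,0.034,0.8,0,0,0,5],[-0.017,0.034,0.8,0,0,0,5],[-0.017,0.034,0.8,0,0,0,5],[-0.017,0.034,0.8,0,0,0,5],[-0.017,0.034,0.8,0,0,0,5]]], "newtons": 20}}

```text
time_s: 34.53
tcp_pos: [578.9, -112.4, 51.0]
eef_rot: [0.659, 0.752, -0.001, 0.0]
force: [-3.7, -2.6, 5.0]
grip_width: 13.4
grip_force: 20.0
```

```bash
python3 -c "
from h import *;st()
c=np.array([-2.6,-1]);p=[c+90*np.array([np.cos(a),np.sin(a)]) for a in np.radians(np.arange(45,226,7.5))]
p=np.array(p);d=(p-p[0])[:,::-1]/80;print(np.arange(45,226,7.5)[:13]);print(d[:9].round(3).tolist());
print((d[8:17]-d[8]).round(3).tolist());print((d[16:]-d[16]).round(3).tolist())"
```

```text
stage xyz [61.1 61.5 51. ] dhead -0.0 t 34.5333 F [-3.7 -2.6  5. ] grip 13.4 20.000893771648407
[ 45.   52.5  60.   67.5  75.   82.5  90.   97.5 105.  112.5 120.  127.5
 135. ]
[[0.0, 0.0], [0.097, -0.111], [0.179, -0.233], [0.244, -0.365], [0.291, -0.504], [0.32, -0.649], [0.33, -0.795], [0.32, -0.942], [0.291, -1.087]]
[[0.0, 0.0], [-0.047, -0.139], [-0.112, -0.271], [-0.194, -0.394], [-0.291, -0.504], [-0.402, -0.601], [-0.524, -0.683], [-0.656, -0.748], [-0.795, -0.795]]
[[0.0, 0.0], [-0.144, -0.029], [-0.291, -0.038], [-0.438, -0.029], [-0.582, 0.0], [-0.722, 0.047], [-0.854, 0.112], [-0.976, 0.194], [-1.087, 0.291]]
```

{"api": "play_rows", "payload": {"plan": [[[0.05,-0.054,0,0,0,0,5],[0.097,-0.111,0,0,0,0,5],[0.179,-0.233,0,0,0,0,5],[0.244,-0.365,0,0,0,0,5],[0.291,-0.504,0,0,0,0,5],[0.32,-0.649,0,0,0,0,5],[0.33,-0.795,0,0,0,0,5],[0.32,-0.942,0,0,0,0,5],[0.32,-0.942,0,0,0,0,5]]]}}

```text
time_s: 35.28
tcp_pos: [500.5, -94.7, 51.0]
eef_rot: [0.659, 0.752, 0.001, -0.0]
force: [-3.0, 4.8, 5.3]
grip_width: 13.4
grip_force: 20.0
```

```bash
python3 -c "
from h import *;st()"
```

```text
stage xyz [-14.2  89.4  51. ] dhead -0.0 t 35.2833 F [-3.   4.8  5.3] grip 13.4 20.000562965869904
```

{"api": "play_rows", "payload": {"plan": [[[-0.029,-0.145,0,0,0,0,5],[-0.076,-0.284,0,0,0,0,5],[-0.141,-0.416,0,0,0,0,5],[-0.223,-0.539,0,0,0,0,5],[-0.32,-0.649,0,0,0,0,5],[-0.431,-0.746,0,0,0,0,5],[-0.553,-0.828,0,0,0,0,5],[-0.553,-0.828,0,0,0,0,5]]]}}

```text
time_s: 35.95
tcp_pos: [442.2, -150.0, 51.1]
eef_rot: [0.659, 0.752, 0.0, 0.002]
force: [-1.2, -0.5, 6.7]
grip_width: 13.4
grip_force: 20.0
```

{"api": "play_rows", "payload": {"plan": [[[-0.132,-0.065,0,0,0,0,5],[-0.271,-0.112,0,0,0,0,5],[-0.415,-0.141,0,0,0,0,5],[-0.562,-0.15,0,0,0,0,5],[-0.709,-0.141,0,0,0,0,5],[-0.853,-0.112,0,0,0,0,5],[-0.853,-0.112,0,0,0,0,5]]]}}

```text
time_s: 36.53
tcp_pos: [439.6, -219.7, 50.9]
eef_rot: [0.658, 0.753, -0.003, -0.001]
force: [-10.8, -5.1, 11.9]
grip_width: 13.7
grip_force: 20.0
```

{"api": "play_rows", "payload": {"plan": [[[-0.14,0.047,0,0,0,0,5],[-0.272,0.112,0,0,0,0,5],[-0.394,0.194,0,0,0,0,5],[-0.505,0.291,0,0,0,0,5],[-0.505,0.291,0,0,0,0,5],[-0.505,0.291,0,0,0,0,5],[-0.505,0.291,0,0,0,0,5]]]}}

```text
time_s: 37.12
tcp_pos: [465.2, -261.5, 50.9]
eef_rot: [0.657, 0.754, -0.008, 0.001]
force: [-17.3, -21.3, 7.3]
grip_width: 13.5
grip_force: 20.0
```

```bash
cat >> h.py <<'E'
def win(c,z,lo,hi):
    f=c['frame'].astype(int);m=((f[...,2]>140)&(f[...,0]<130)&(f[...,1]>100)&(f[...,2]-f[...,0]>50)).astype(np.uint8)
    k,l,s,ce=cv2.connectedComponentsWithStats(m)
    for i in range(1,k):
        if s[i,4]>=12 and lo[0]<ce[i,0]<hi[0] and lo[1]<ce[i,1]<hi[1]:
            p=R.from_euler('z',-.132).apply(ray(c,ce[i],z)-[526.42,-181.43,0]);print('window',ce[i].round(1),s[i,4],'stage',p.round(1),'ang',np.degrees(np.arctan2(p[1],p[0])).round(2))
E
python3 -c "
from h import *;st();from plant import *
for n,c,lo,hi in(('s0',load('scene'),(200,200),(300,280)),('t0',load('top'),(340,180),(450,250)),('s',capture('scene'),(200,200),(300,280)),('t',capture('top'),(340,180),(450,250))): print(n);win(c,75,lo,hi)"
```

```text
stage xyz [-71.2 -71.3  50.9] dhead 0.005 t 37.1167 F [-17.3 -21.3   7.3] grip 13.5 19.9813449382782
s0
window [264.4 227.2] 69 stage [-2.  80.1 75. ] ang 91.44
window [214.3 252.3] 84 stage [ -2.8 -79.8  75. ] ang -91.99
t0
window [426.1 205. ] 76 stage [ -0.3 -79.1  75. ] ang -90.24
window [371.6 212.9] 75 stage [ 0.4 80.8 75. ] ang 89.71
s
window [265.4 228.6] 71 stage [ 4.3 79.8 75. ] ang 86.91
t
window [371.4 210.6] 75 stage [ 6.8 80.2 75. ] ang 85.12
```

{"api": "play_rows", "payload": {"plan": [[[0,0,0,0,0,0,36],[0,0,0,0,0,0,36],[0,0,0,0,0,0,36],[0,0,0,0,0,0,36],[0,0,0,0,0,0,36]]]}}

```text
time_s: 37.63
tcp_pos: [470.8, -254.1, 49.8]
eef_rot: [0.659, 0.752, 0.0, 0.0]
force: [0.1, -0.4, 0.7]
grip_width: 35.8
grip_force: 0.0
```

```bash
python3 -c "
from h import *;st();from plant import *;print(state()['joint_pos'].round(3))
for n,c,lo,hi in(('s',capture('scene'),(200,200),(300,280)),('t',capture('top'),(340,180),(450,250))): print(n);win(c,75,lo,hi)"
```

```text
stage xyz [-64.7 -64.7  49.8] dhead -0.0 t 37.6333 F [ 0.1 -0.4  0.7] grip 35.8 0.0
[-0.517  0.371  1.837  0.     0.932 -0.648]
s
window [265.4 228.6] 71 stage [ 4.3 79.8 75. ] ang 86.91
t
window [371.4 210.6] 75 stage [ 6.8 80.2 75. ] ang 85.12
```

The table stopped 4.6° short because the grip slackened in the last leg and the pin slid along the pads. I'll re-centre on the pin and finish the turn.

{"api": "play_rows", "payload": {"plan": [[[0.054,-0.079,0,0,0,0,36],[0.054,-0.079,0,0,0,0,36],[0.054,-0.079,0,0,0,0,36],[0.054,-0.079,0,0,0,0,5],[0.054,-0.079,0,0,0,0,5],[0.054,-0.079,0,0,0,0,5],[0.054,-0.079,0,0,0,0,5],[0.054,-0.079,0,0,0,0,5],[0.054,-0.079,0,0,0,0,5],[0.035,-0.063,0,0,0,0,5],[0.018,-0.047,0,0,0,0,5],[0,-0.031,0,0,0,0,5],[-0.012,-0.018,0,0,0,0,5],[-0.012,-0.018,0,0,0,0,5],[-0.012,-0.018,0,0,0,0,5]]], "newtons": 30}}

```text
time_s: 38.98
tcp_pos: [467.9, -254.3, 49.6]
eef_rot: [0.659, 0.752, 0.0, -0.002]
force: [-1.6, 5.0, 3.9]
grip_width: 13.2
grip_force: 30.0
```

```bash
python3 -c "
from h import *;st();from plant import *
for n,c,lo,hi in(('s',capture('scene'),(200,200),(300,280)),('t',capture('top'),(340,180),(450,250))): print(n);win(c,75,lo,hi)"
```

```text
stage xyz [-67.6 -64.6  49.6] dhead -0.0 t 38.9833 F [-1.6  5.   3.9] grip 13.2 30.001942813396454
s
window [264.7 227.6] 70 stage [-0.1 80.1 75. ] ang 90.07
t
window [371.4 212.2] 74 stage [ 2.4 81.1 75. ] ang 88.33
```

{"api": "play_rows", "payload": {"plan": [[[-0.01,0.01,0,0,0,0,5],[-0.02,0.02,0,0,0,0,5],[-0.025,0.025,0,0,0,0,5],[-0.025,0.025,0,0,0,0,5],[-0.025,0.025,0,0,0,0,5],[-0.025,0.025,0,0,0,0,5]]]}}

```text
time_s: 39.58
tcp_pos: [469.9, -256.1, 49.6]
eef_rot: [0.659, 0.752, -0.0, -0.002]
force: [-1.7, 5.3, 3.7]
grip_width: 13.1
grip_force: 30.0
```

```bash
python3 -c "
from h import *;st();from plant import *
for n,c,lo,hi in(('s',capture('scene'),(200,200),(300,280)),('t',capture('top'),(340,180),(450,250))): print(n);win(c,75,lo,hi)"
```

```text
stage xyz [-65.8 -66.6  49.6] dhead -0.0 t 39.5833 F [-1.7  5.3  3.7] grip 13.1 30.002470314502716
s
window [264.2 227.1] 72 stage [-2.7 79.8 75. ] ang 91.97
t
window [371.6 213. ] 75 stage [ 0.1 80.9 75. ] ang 89.91
```

{"api": "play_rows", "payload": {"plan": [[[0,0,0,0,0,0,40],[0,0,0,0,0,0,40],[0,0,0,0,0,0,40],[0,0,0,0,0,0,40],[0,0,-0.5,0,0,0,40],[0,0,-1,0,0,0,40],[0,0,-1,0,0,0,40],[0,0,-1,0,0,0,40]]]}}

```text
time_s: 40.35
tcp_pos: [472.8, -258.4, 132.0]
eef_rot: [0.659, 0.752, 0.0, 0.003]
force: [-0.3, 0.1, -1.3]
grip_width: 40.1
grip_force: 0.0
```

{"api": "play_rows", "payload": {"plan": [[[0,0,-0.6,0,0,0,40],[0,0,-0.6,0,0,0,40],[0.13,0.38,-0.6,0,0,0,40],[0.27,0.764,-0.6,0,0,0,40],[0.27,0.764,-0.6,0,0,0,40],[0.27,0.764,-0.6,0,0,0,40]]]}}

```text
time_s: 40.85
tcp_pos: [529.2, -227.0, 175.9]
eef_rot: [0.658, 0.753, -0.001, -0.001]
force: [-0.3, -1.3, 0.2]
grip_width: 39.9
grip_force: 0.0
```

{"api": "play_rows", "payload": {"plan": [[[0.13,0.38,0,0,0,0,40],[0.27,0.764,0,0,0,0,40],[0.27,0.764,0,0,0,0,40],[0.27,0.764,0,0,0,0,40]]]}}

```text
time_s: 41.18
tcp_pos: [586.2, -198.2, 176.1]
eef_rot: [0.659, 0.752, -0.001, -0.001]
force: [-1.2, 0.8, -0.7]
grip_width: 39.6
grip_force: 0.0
```

{"api": "play_rows", "payload": {"plan": [[[0.13,0.38,0,0,0,-0.2,40],[0.27,0.764,0,0,0,-0.4,40],[0.27,0.764,0,0,0,-0.6,40],[0.27,0.764,0,0,0,-0.8,40],[0.27,0.764,0,0,0,-0.89,40],[0.27,0.764,0,0,0,-0.89,40],[0.27,0.764,0,0,0,-0.89,40],[0.27,0.764,0,0,0,-0.89,40],[0.27,0.764,0,0,0,-0.89,40],[0.27,0.764,0,0,0,-0.89,40],[0.27,0.764,0,0,0,-0.89,40],[0.27,0.764,0,0,0,-0.89,40],[0.27,0.764,0,0,0,-0.89,40],[0.27,0.764,0,0,0,-0.89,40]]]}}

```text
time_s: 42.35
tcp_pos: [643.6, -169.6, 177.4]
eef_rot: [0.022, 1.0, -0.0, -0.0]
force: [-0.9, -0.6, -0.4]
grip_width: 39.6
grip_force: 0.0
```

```bash
python3 -c "
from h import *;st()"
```

```text
stage xyz [117.7  -3.7 177.4] dhead 1.394 t 42.35 F [-0.9 -0.6 -0.4] grip 39.6 0.0
```

{"api": "play_rows", "payload": {"plan": [[[0,0.026,0.3,0,0,0,40],[0,0.026,0.6,0,0,0,40],[0,0.026,0.79,0,0,0,40],[0,0.026,0.79,0,0,0,40],[0,0.026,0.79,0,0,0,5],[0,0.026,0.79,0,0,0,5],[0,0.026,0.79,0,0,0,5],[0,0.026,0.79,0,0,0,5],[0,0.026,0.79,0,0,0,5],[0,0.026,0.79,0,0,0,5],[0,0.026,0.79,0,0,0,5]]], "newtons": 45}}

```text
time_s: 43.27
tcp_pos: [645.2, -167.2, 115.6]
eef_rot: [0.021, 1.0, -0.0, 0.001]
force: [0.2, 0.1, 5.1]
grip_width: 11.4
grip_force: 45.0
```

{"api": "play_rows", "payload": {"plan": [[[0,0,-0.02,0,0,0,5],[0,0,-0.04,0,0,0,5],[0,0,-0.045,0,0,0,5],[0,0,-0.045,0,0,0,5]]]}}

```text
time_s: 43.6
tcp_pos: [644.9, -167.1, 116.3]
eef_rot: [0.021, 1.0, -0.0, -0.0]
force: [5.0, -2.5, -10.2]
grip_width: 11.7
grip_force: 45.0
```

```bash
python3 -c "
from h import *;st()"
```

```text
stage xyz [119.3  -1.4 116.3] dhead 1.397 t 43.6 F [  5.   -2.5 -10.2] grip 11.7 44.99715328216553
```

{"api": "play_rows", "payload": {"plan": [[[0,0,-0.02,0,0,0,5],[0,0,-0.025,0,0,0,5],[0,0,-0.025,0,0,0.06,5],[0,0,-0.025,0,0,0.12,5],[0,0,-0.025,0,0,0.18,5],[0,0,-0.025,0,0,0.24,5],[0,0,-0.025,0,0,0.3,5],[0,0,-0.025,0,0,0.36,5],[0,0,-0.025,0,0,0.42,5],[0,0,-0.025,0,0,0.48,5],[0,0,-0.025,0,0,0.54,5],[0,0,-0.025,0,0,0.6,5],[0,0,-0.025,0,0,0.66,5],[0,0,-0.025,0,0,0.72,5],[0,0,-0.025,0,0,0.78,5],[0,0,-0.025,0,0,0.84,5],[0,0,-0.025,0,0,0.88,5],[0,0,-0.025,0,0,0.89,5],[0,0,-0.025,0,0,0.89,5],[0,0,-0.025,0,0,0.89,5]]]}}

```text
time_s: 45.27
tcp_pos: [643.0, -169.1, 117.8]
eef_rot: [0.659, 0.752, -0.003, -0.001]
force: [0.4, -6.5, -10.8]
grip_width: 11.8
grip_force: 45.0
```

{"api": "play_rows", "payload": {"plan": [[[0,0,0.03,0,0,0,5],[0,0,0.06,0,0,0,5],[0,0,0.09,0,0,0,5],[0,0,0.12,0,0,0,5],[0,0,0.15,0,0,0,5],[0,0,0.17,0,0,0,5],[0,0,0.18,0,0,0,5],[0,0,0.18,0,0,0,5],[0,0,0.18,0,0,0,5]]]}}

```text
time_s: 46.02
tcp_pos: [643.2, -169.1, 105.1]
eef_rot: [0.659, 0.752, -0.002, 0.0]
force: [-0.7, -6.6, -5.4]
grip_width: 11.9
grip_force: 45.0
```

```bash
python3 -c "
from h import *;st()"
```

```text
stage xyz [117.4  -3.2 105.1] dhead -0.0 t 46.0167 F [-0.7 -6.6 -5.4] grip 11.9 45.0022155046463
```

{"api": "play_rows", "payload": {"plan": [[[0,0,0.02,0,0,0,5],[0,0,0.03,0,0,0,5],[0,0,0.03,0,0,0,40],[0,0,0.03,0,0,0,40],[0,0,0.03,0,0,0,40],[0,0,0.03,0,0,0,40],[0,0,-0.4,0,0,0,40],[0,0,-0.8,0,0,0,40],[0,0,-1,0,0,0,40],[0,0,-1,0,0,0,40]]], "newtons": 30}}

```text
time_s: 46.85
tcp_pos: [647.0, -167.1, 190.5]
eef_rot: [0.659, 0.752, 0.002, 0.004]
force: [-0.0, 0.5, 1.0]
grip_width: 39.9
grip_force: 0.0
```

```bash
python3 -c "
from h import *;st();from plant import *
for c in(load('scene'),capture('scene')):
  f=c['frame'].astype(int);m=(f[...,0]>150)&(f[...,1]>50)&(f[...,1]<140)&(f[...,2]<70);v,u=np.nonzero(m);ok=(u>220)&(u<290)&(v>220)&(v<275);u,v=u[ok],v[ok]
  e,w=np.linalg.eigh(np.cov(u,v));print('T',len(u),u.mean(),v.mean(),w[:,1]);win(c,75,(200,200),(300,280))
"
```

```text
stage xyz [121.5  -1.6 190.5] dhead -0.0 t 46.85 F [-0.   0.5  1. ] grip 39.9 0.0
T 53 257.1132075471698 250.62264150943398 [-0.88320781  0.46898185]
window [264.4 227.2] 69 stage [-2.  80.1 75. ] ang 91.44
window [214.3 252.3] 84 stage [ -2.8 -79.8  75. ] ang -91.99
T 56 256.82142857142856 250.60714285714286 [-0.87670165  0.48103453]
```

Handle image matches the original locked state. Back to the lever.

{"api": "play_rows", "payload": {"plan": [[[0.4,-0.22,0,0,0,0,50],[0.8,-0.44,0,0,0,0,50],[0.944,-0.518,0,0,0,0,50],[0.944,-0.518,0,0,0,0,50],[0.944,-0.518,0,0,0,0,50]]]}}

```text
time_s: 47.32
tcp_pos: [593.2, -97.1, 184.7]
eef_rot: [0.659, 0.752, -0.001, -0.0]
force: [0.3, -0.3, -0.7]
grip_width: 50.0
grip_force: 0.0
```

{"api": "play_rows", "payload": {"plan": [[[0.4,-0.22,0,0,0,0,50],[0.8,-0.44,0,0,0,0,50],[0.944,-0.518,0,0,0,0,50],[0.944,-0.518,0,0,0,0,50],[0.944,-0.518,0,0,0,0,50]]]}}

```text
time_s: 47.73
tcp_pos: [543.5, -28.6, 185.4]
eef_rot: [0.659, 0.752, -0.0, 0.001]
force: [-0.5, 0.2, -0.2]
grip_width: 49.8
grip_force: 0.0
```

{"api": "play_rows", "payload": {"plan": [[[0.4,-0.22,0,0,0,0,50],[0.8,-0.44,0,0,0,0,50],[0.944,-0.518,0,0,0,0,50],[0.944,-0.518,0.4,0,0,0,50],[0.944,-0.518,0.8,0,0,0,50],[0.944,-0.518,0.8,0,0,0,50],[0.944,-0.518,0.8,0,0,0,50]]]}}

```text
time_s: 48.32
tcp_pos: [491.8, 40.5, 120.6]
eef_rot: [0.659, 0.752, -0.001, -0.001]
force: [0.6, -0.6, -0.0]
grip_width: 49.7
grip_force: 0.0
```

```bash
python3 -c "
from h import *;st();lever();from plant import *;win(capture('scene'),75,(200,200),(300,280))"
```

```text
stage xyz [ -5.1 224.6 120.6] dhead -0.001 t 48.3167 F [ 0.6 -0.6 -0. ] grip 49.7 0.0
ball box 302 310 199 206 53 model 0..0.44 [[306.3, 203.2], [307.8, 204.5], [309.0, 205.9], [310.0, 207.6], [310.9, 210.2]]
window [264.2 227.1] 72 stage [-2.7 79.8 75. ] ang 91.97
```

{"api": "play_rows", "payload": {"plan": [[[0,0.03,0.4,0,0,0,50],[0,0.03,0.8,0,0,0,50],[0,0.03,0.8,0,0,0,50],[0,0.03,0.8,0,0,0,50]]]}}

```text
time_s: 48.75
tcp_pos: [494.5, 41.4, 58.1]
eef_rot: [0.659, 0.752, -0.0, -0.0]
force: [-0.7, -0.4, 1.1]
grip_width: 50.0
grip_force: 0.0
```

{"api": "play_rows", "payload": {"plan": [[[0,0,0.2,0,0,0,50],[0,0,0.27,0,0,0,50],[0,0,0.27,0,0,0,50],[0,0,0.27,0,0,0,20],[0,0,0.27,0,0,0,20],[0,0,0.27,0,0,0,20],[0,0,0.27,0,0,0,20],[0,0,0.27,0,0,0,20],[0,0,0.27,0,0,0,20]]]}}

```text
time_s: 49.5
tcp_pos: [494.0, 42.0, 36.4]
eef_rot: [0.659, 0.752, 0.0, 0.0]
force: [-0.9, 0.5, 3.6]
grip_width: 26.5
grip_force: 30.0
```

{"api": "play_rows", "payload": {"plan": [[[0.025,0,0.04,0,0,0,20],[0.05,0,0.08,0,0,0,20],[0.07,0,0.12,0,0,0,20],[0.09,0,0.16,0,0,0,20],[0.11,0,0.2,0,0,0,20],[0.125,0,0.24,0,0,0,20],[0.14,0,0.28,0,0,0,20],[0.155,0,0.32,0,0,0,20],[0.165,0,0.36,0,0,0,20],[0.175,0,0.4,0,0,0,20],[0.185,0,0.44,0,0,0,20],[0.19,0,0.48,0,0,0,20],[0.195,0,0.51,0,0,0,20],[0.2,0,0.53,0,0,0,20],[0.2,0,0.56,0,0,0,20],[0.2,0,0.57,0,0,0,20],[0.2,0,0.57,0,0,0,20],[0.2,0,0.57,0,0,0,20]]]}}

```text
time_s: 51.0
tcp_pos: [492.1, 57.8, -7.1]
eef_rot: [0.659, 0.752, 0.0, 0.0]
force: [-8.3, -1.0, 27.3]
grip_width: 26.3
grip_force: 30.0
```

```bash
python3 -c "
from h import *;st()"
```

```text
stage xyz [ -2.5 241.7  -7.1] dhead -0.0 t 51.0 F [-8.3 -1.  27.3] grip 26.3 30.004537403583527
```

{"api": "play_rows", "payload": {"plan": [[[0,0,-0.02,0,0,0,20],[0,0,-0.02,0,0,0,60],[0,0,-0.02,0,0,0,60],[0,0,-0.02,0,0,0,60],[0,0,-0.02,0,0,0,60],[0,0,-0.5,0,0,0,60],[0,0,-1,0,0,0,60],[0,0,-1,0,0,0,60],[0,0,-1,0,0,0,60]]]}}

```text
time_s: 51.75
tcp_pos: [493.9, 57.8, 72.1]
eef_rot: [0.659, 0.752, 0.002, 0.002]
force: [-0.4, -0.2, -0.7]
grip_width: 60.2
grip_force: 0.0
```

{"api": "play_rows", "payload": {"plan": [[[0,0,-0.5,0,0,0,60],[-0.2,0,-0.5,0,0,0,60],[-0.6,0,-0.5,0,0,0,60],[-1,0,-0.5,0,0,0,60],[-1,0,-0.5,0,0,0,60],[-1,0,-0.5,0,0,0,60]]]}}

```text
time_s: 52.25
tcp_pos: [501.5, -22.7, 108.7]
eef_rot: [0.66, 0.751, -0.001, -0.001]
force: [-0.9, -0.2, 0.1]
grip_width: 60.2
grip_force: 0.0
```

{"api": "play_rows", "payload": {"plan": [[[-0.5,0,0,0,0,0,60],[-1,0,0,0,0,0,60],[-1,0,0,0,0,0,60],[-1,0,0,0,0,0,60],[-1,0,0,0,0,0,60]]]}}

```text
time_s: 52.67
tcp_pos: [512.1, -99.8, 109.3]
eef_rot: [0.659, 0.752, -0.0, -0.001]
force: [-0.6, -0.3, -0.3]
grip_width: 60.2
grip_force: 0.0
```

```bash
python3 -c "
from h import *;st();c=lever();win(c,93,(200,180),(320,280))"
```

```text
stage xyz [ -3.4  82.8 109.3] dhead -0.001 t 52.6667 F [-0.6 -0.3 -0.3] grip 60.2 0.0
ball box 307 315 206 213 55 model 0..0.44 [[306.3, 203.2], [307.8, 204.5], [309.0, 205.9], [310.0, 207.6], [310.9, 210.2]]
window [263.1 223.2] 57 stage [-3.3 78.4 93. ] ang 92.4
```

{"api": "play_rows", "payload": {"plan": [[[-0.04,0,0.3,0,0,0,60],[-0.04,0,0.6,0,0,0,60],[-0.04,0,0.75,0,0,0,60],[-0.04,0,0.83,0,0,0,60],[-0.04,0,0.86,0,0,0,60],[-0.04,0,0.86,0,0,0,60],[-0.04,0,0.86,0,0,0,30],[-0.04,0,0.86,0,0,0,30],[-0.04,0,0.86,0,0,0,30],[-0.04,0,0.86,0,0,0,30],[-0.04,0,0.86,0,0,0,30],[-0.04,0,0.86,0,0,0,30],[-0.04,0,0.86,0,0,0,30]]], "newtons": 45}}

```text
time_s: 53.8
tcp_pos: [513.5, -104.2, 42.2]
eef_rot: [0.659, 0.752, 0.0, 0.0]
force: [-1.6, 0.6, 4.7]
grip_width: 39.4
grip_force: 45.0
```

{"api": "play_rows", "payload": {"plan": [[[0,0,-0.03,0,0,0,30],[0,0,-0.06,0,0,0,30],[0,0,-0.1,0,0,0,30],[0,0,-0.15,0,0,0,30],[0,0,-0.2,0,0,0,30],[0,0,-0.3,0,0,0,30],[0,0,-0.5,0,0,0,30],[0,0,-0.75,0,0,0,30],[0,0,-1,0,0,0,30],[0,0,-1,0,0,0,30],[0,0,-1,0,0,0,30]]]}}

```text
time_s: 54.72
tcp_pos: [514.0, -104.3, 122.7]
eef_rot: [0.659, 0.752, 0.001, 0.001]
force: [-1.6, 0.0, -1.8]
grip_width: 39.9
grip_force: 45.0
```

```bash
python3 -c "
from h import *;st();c=tray();win(c,28,(180,190),(290,275))"
```

```text
stage xyz [ -2.1  78.1 122.7] dhead -0.001 t 54.7167 F [-1.6  0.  -1.8] grip 39.9 44.96411919593811
tray centre world [448.5 307.6  12. ] (49.861961364746094, 93.89427947998047) 82.87498474121094
window [212.9 239.9] 75 stage [ -8.6 555.9  28. ] ang 90.89
```

{"api": "play_rows", "payload": {"plan": [[[0.3,-0.01,0,0,0,0,30],[0.6,-0.03,0,0,0,0,30],[0.884,-0.039,0,0,0,0,30],[0.884,-0.039,0,0,0,0,30],[0.884,-0.039,0,0,0,0,30]]]}}

```text
time_s: 55.18
tcp_pos: [499.8, -33.7, 120.3]
eef_rot: [0.658, 0.753, -0.001, -0.001]
force: [0.0, -0.0, -1.0]
grip_width: 40.1
grip_force: 45.0
```

{"api": "play_rows", "payload": {"plan": [[[0.35,-0.01,0,0,0,0,30],[0.7,-0.03,0,0,0,0,30],[0.884,-0.039,0,0,0,0,30],[0.884,-0.039,0,0,0,0,30]]]}}

```text
time_s: 55.52
tcp_pos: [487.7, 36.6, 120.7]
eef_rot: [0.658, 0.753, -0.0, -0.001]
force: [-0.1, -1.2, -1.6]
grip_width: 39.6
grip_force: 45.0
```

{"api": "play_rows", "payload": {"plan": [[[0.35,-0.01,0,0,0,0,30],[0.7,-0.03,0,0,0,0,30],[0.884,-0.039,0,0,0,0,30],[0.884,-0.039,0,0,0,0,30]]]}}

```text
time_s: 55.85
tcp_pos: [476.0, 105.9, 121.0]
eef_rot: [0.659, 0.753, -0.0, -0.0]
force: [0.2, 0.0, -1.0]
grip_width: 39.5
grip_force: 45.0
```

{"api": "play_rows", "payload": {"plan": [[[0.35,-0.01,0,0,0,0,30],[0.7,-0.03,0,0,0,0,30],[0.884,-0.039,0,0,0,0,30],[0.884,-0.039,0,0,0,0,30]]]}}

```text
time_s: 56.18
tcp_pos: [464.2, 175.3, 121.1]
eef_rot: [0.659, 0.753, -0.0, -0.0]
force: [-0.0, -0.6, -1.9]
grip_width: 39.4
grip_force: 45.0
```

{"api": "play_rows", "payload": {"plan": [[[0.35,-0.01,0,0,0,0,30],[0.7,-0.03,0,0,0,0,30],[0.884,-0.039,0,0,0,0,30],[0.884,-0.039,0,0,0,0,30],[0.884,-0.039,0,0,0,0,30]]]}}

```text
time_s: 56.6
tcp_pos: [452.1, 242.9, 121.1]
eef_rot: [0.659, 0.752, -0.001, 0.001]
force: [-0.8, -0.2, -0.9]
grip_width: 39.4
grip_force: 45.0
```

{"api": "play_rows", "payload": {"plan": [[[0,0,0.3,0,0,0,30],[0,0,0.6,0,0,0,30],[0,0,1,0,0,0,30],[0,0,1,0,0,0,30],[0,0,1,0,0,0,30],[0,0,1,0,0,0,30]]]}}

```text
time_s: 57.1
tcp_pos: [452.9, 243.7, 42.7]
eef_rot: [0.66, 0.752, 0.001, 0.001]
force: [-0.1, 0.2, -1.4]
grip_width: 40.0
grip_force: 45.0
```

```bash
python3 -c "
from h import *;st();from plant import *;tray();win(capture('scene'),40,(300,140),(440,240))"
```

```text
stage xyz [-16.9 431.1  42.7] dhead -0.002 t 57.1 F [-0.1  0.2 -1.4] grip 40.0 44.96413707733154
tray centre world [460.2 205.9  12. ] (50.15786361694336, 26.9674072265625) 79.11447143554688
window [356.3 171.7] 15 stage [-63.  465.4  40. ] ang 97.71
window [388.1 173. ] 29 stage [  2.1 548.6  40. ] ang 89.78
```

Tray is partly hidden by the arm here, but it hadn't moved just before. Lowering.

{"api": "play_rows", "payload": {"plan": [[[0,0,0.25,0,0,0,30],[0,0,0.5,0,0,0,30],[0,0,0.65,0,0,0,30],[0,0,0.73,0,0,0,30],[0,0,0.77,0,0,0,30],[0,0,0.8,0,0,0,30],[0,0,0.8,0,0,0,30]]]}}

```text
time_s: 57.78
tcp_pos: [452.2, 244.7, -21.9]
eef_rot: [0.659, 0.752, 0.001, 0.0]
force: [1.2, -0.8, -2.3]
grip_width: 39.6
grip_force: 45.0
```

{"api": "play_rows", "payload": {"plan": [[[0,0,0.01,0,0,0,30],[0,0,0.02,0,0,0,30],[0,0,0.035,0,0,0,30],[0,0,0.035,0,0,0,30],[0,0,0.035,0,0,0,30]]]}}

```text
time_s: 58.2
tcp_pos: [452.1, 244.7, -24.5]
eef_rot: [0.659, 0.752, 0.001, 0.0]
force: [-0.6, 0.2, 3.9]
grip_width: 39.8
grip_force: 45.0
```

{"api": "play_rows", "payload": {"plan": [[[0,0,0,0,0,0,60],[0,0,0,0,0,0,60],[0,0,0,0,0,0,60],[0,0,0,0,0,0,60],[0,0,-0.4,0,0,0,60],[0,0,-0.8,0,0,0,60],[0,0,-1,0,0,0,60],[0,0,-1,0,0,0,60],[0,0,-1,0,0,0,60]]], "newtons": 30}}

```text
time_s: 58.95
tcp_pos: [451.9, 244.6, 55.3]
eef_rot: [0.659, 0.752, 0.001, 0.0]
force: [-0.3, 0.4, -1.6]
grip_width: 60.0
grip_force: 0.0
```

{"api": "play_rows", "payload": {"plan": [[[-0.4,0.03,-0.06,0,0,0,60],[-0.79,0.06,-0.06,0,0,0,60],[-0.79,0.06,-0.06,0,0,0,60],[-0.79,0.06,-0.06,0,0,0,60]]]}}

```text
time_s: 59.28
tcp_pos: [463.6, 181.0, 58.0]
eef_rot: [0.66, 0.751, -0.001, -0.001]
force: [0.2, 0.7, 0.8]
grip_width: 59.6
grip_force: 0.0
```

{"api": "play_rows", "payload": {"plan": [[[-0.4,0.03,0,0,0,0,60],[-0.79,0.06,0,0,0,0,60],[-0.79,0.06,0,0,0,0,60],[-0.79,0.06,0,0,0,0,60]]]}}

```text
time_s: 59.62
tcp_pos: [477.1, 120.1, 58.6]
eef_rot: [0.66, 0.751, -0.001, -0.001]
force: [-0.3, -0.0, -0.8]
grip_width: 60.2
grip_force: 0.0
```

{"api": "play_rows", "payload": {"plan": [[[-0.4,0.03,0,0,0,0,60],[-0.79,0.06,0,0,0,0,60],[-0.79,0.06,0,0,0,0,60],[-0.79,0.06,0,0,0,0,60],[-0.79,0.06,0,0,0,0,60]]]}}

```text
time_s: 60.03
tcp_pos: [490.2, 59.5, 59.1]
eef_rot: [0.659, 0.752, -0.0, -0.001]
force: [-0.0, -0.4, -0.3]
grip_width: 59.9
grip_force: 0.0
```

```bash
python3 -c "
from h import *;st();lever();c=tray();win(c,28,(180,190),(290,275))"
```

```text
stage xyz [ -4.2 243.6  59.1] dhead -0.0 t 60.0333 F [-0.  -0.4 -0.3] grip 59.9 0.0
ball box 306 314 206 213 46 model 0..0.44 [[306.3, 203.2], [307.8, 204.5], [309.0, 205.9], [310.0, 207.6], [310.9, 210.2]]
tray centre world [448.4 308.4  12. ] (49.861961364746094, 93.39814758300781) 82.87498474121094
window [253.6 235.9] 75 stage [-14.5 434.4  28. ] ang 91.92
window [213. 240.] 75 stage [ -8.9 555.8  28. ] ang 90.92
```

Both cartridges are in the tray. Raising the lever.

{"api": "play_rows", "payload": {"plan": [[[-0.02,0.01,0.3,0,0,0,60],[-0.02,0.01,0.6,0,0,0,60],[-0.02,0.01,0.83,0,0,0,60],[-0.02,0.01,0.83,0,0,0,60],[-0.02,0.01,0.83,0,0,0,20],[-0.02,0.01,0.83,0,0,0,20],[-0.02,0.01,0.83,0,0,0,20],[-0.02,0.01,0.83,0,0,0,20],[-0.02,0.01,0.83,0,0,0,20],[-0.02,0.01,0.83,0,0,0,20],[-0.02,0.01,0.83,0,0,0,20]]]}}

```text
time_s: 61.05
tcp_pos: [492.1, 56.9, -6.1]
eef_rot: [0.659, 0.752, 0.001, 0.0]
force: [-1.3, 0.5, 5.1]
grip_width: 26.2
grip_force: 30.0
```

{"api": "play_rows", "payload": {"plan": [[[-0.005,0,-0.04,0,0,0,20],[-0.01,0,-0.08,0,0,0,20],[-0.02,0,-0.12,0,0,0,20],[-0.03,0,-0.16,0,0,0,20],[-0.04,0,-0.2,0,0,0,20],[-0.055,0,-0.24,0,0,0,20],[-0.07,0,-0.28,0,0,0,20],[-0.085,0,-0.32,0,0,0,20],[-0.1,0,-0.36,0,0,0,20],[-0.12,0,-0.4,0,0,0,20],[-0.14,0,-0.44,0,0,0,20],[-0.165,0,-0.48,0,0,0,20],[-0.19,0,-0.52,0,0,0,20],[-0.21,0,-0.55,0,0,0,20],[-0.21,0,-0.55,0,0,0,20],[-0.21,0,-0.55,0,0,0,20]]]}}

```text
time_s: 62.38
tcp_pos: [494.1, 40.6, 37.0]
eef_rot: [0.659, 0.752, 0.001, -0.0]
force: [5.2, 2.5, -8.8]
grip_width: 26.1
grip_force: 30.0
```

```bash
python3 -c "
from h import *;st()"
```

```text
stage xyz [ -2.8 224.3  37. ] dhead -0.001 t 62.3833 F [ 5.2  2.5 -8.8] grip 26.1 29.99844253063202
```

{"api": "play_rows", "payload": {"plan": [[[0,0,-0.015,0,0,0,20],[0,0,-0.02,0,0,0,20],[0,0,-0.02,0,0,0,20]]]}}

```text
time_s: 62.63
tcp_pos: [494.0, 40.5, 37.2]
eef_rot: [0.659, 0.752, 0.0, -0.0]
force: [9.0, 2.2, -19.0]
grip_width: 26.6
grip_force: 30.0
```

{"api": "play_rows", "payload": {"plan": [[[0,0,0.03,0,0,0,20],[0,0,0.03,0,0,0,50],[0,0,0.03,0,0,0,50],[0,0,0.03,0,0,0,50],[0,0,0.03,0,0,0,50],[0,0,-0.5,0,0,0,50],[0,0,-1,0,0,0,50],[0,0,-1,0,0,0,50]]]}}

```text
time_s: 63.3
tcp_pos: [498.6, 40.3, 125.9]
eef_rot: [0.659, 0.752, 0.005, 0.005]
force: [1.1, 0.7, -0.3]
grip_width: 50.1
grip_force: 0.0
```

{"api": "play_rows", "payload": {"plan": [[[0,0,-0.5,0,0,0,50],[0.5,0,-0.9,0,0,0,50],[0.9,-0.3,-0.9,0,0,0,50],[0.9,-0.6,-0.9,0,0,0,50],[0.9,-0.6,-0.9,0,0,0,50],[0.9,-0.6,-0.9,0,0,0,50]]]}}

```text
time_s: 63.8
tcp_pos: [435.6, 105.3, 191.2]
eef_rot: [0.659, 0.752, 0.0, 0.0]
force: [0.8, 0.1, 0.2]
grip_width: 49.9
grip_force: 0.0
```

```bash
python3 -c "
from h import *;st();c=lever();d=tray();k=2
cv2.imwrite('pics/end.png',cv2.resize(c['frame'][120:400,110:450,::-1],None,fx=2.1,fy=2.1,interpolation=2))
f=c['frame'].astype(int);m=(f[...,0]>150)&(f[...,1]>50)&(f[...,1]<140)&(f[...,2]<70);v,u=np.nonzero(m);ok=(u>220)&(u<290)&(v>220)&(v<275);print(u[ok].mean(),v[ok].mean(),ok.sum())"
```

```text
stage xyz [-52.3 296.2 191.2] dhead 0.001 t 63.8 F [0.8 0.1 0.2] grip 49.9 0.0
ball box 302 310 199 207 54 model 0..0.44 [[306.3, 203.2], [307.8, 204.5], [309.0, 205.9], [310.0, 207.6], [310.9, 210.2]]
tray centre world [441.8 313.6  12. ] (53.83107376098633, 89.42904663085938) 82.87498474121094
257.2857142857143 250.46938775510205 49
```

View pics/end.png

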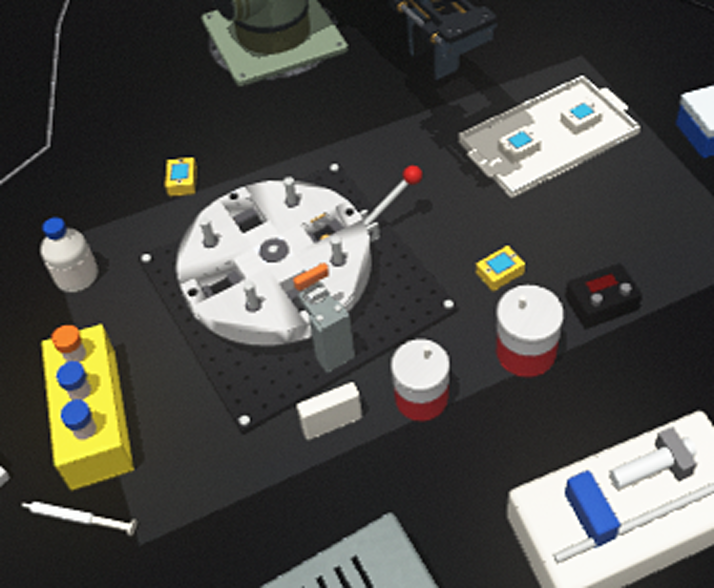

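The picture shows both cartridges flat in the tray (windows at 519,141 and 582,112) and all four nests empty. The lever is up (ball at 413,174), the plunger is locked (handle at 311,275), and everything else looks untouched.

```bash
python3 -c "
from plant import *
print(hand_in())"
```

```text
the job is handed in; nothing more can be done
None
```

I unloaded both cartridges on the stage and laid them flat in the tray; the lever is up, the plunger is locked, and the job was handed in at about 64 s with no verdict shown.

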